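# Set out the soldering and gauging kit on the kitting board

## Task

Set out the soldering and gauging kit for the next shift on the green kitting board, each thing standing in the middle of one of its white squares: the white solder reel directly behind the tip cleaner (behind means on the side away from the robot), the steel gauge block directly behind the blue strap monitor, and the black paste jar between the tip cleaner and the strap monitor. Then lay the brass setting disc flat and centred on top of the gauge block. Do not disturb the flux pen and the green screwdriver.

Things in the scene. Friction and masses are not known exactly. Their poses are not given: they have to be found in the camera images.
- kit_board: flat green kitting board, 186 x 300 mm, 6 mm thick, fixed on the bench. Origin at the centre of its underside, x pointing away from the robot, y to the left along its long side. Six white outlined squares (70 mm) are printed on it in two rows of three: centres at x = -45 mm (front row) and +45 mm (back row), y = -100, 0 and +100 mm. The tip cleaner and the strap monitor stand in the two outer squares of the front row, either way round.
- tip_cleaner: black round cup filled with pale brass wool, 58 mm across, 45 mm tall, fixed in one outer square of the board's front row. Origin at the centre of its underside; its axes are parallel to the board's, so the square behind it has its centre at x = +90 mm, y = 0
- strap_monitor: blue box with a black top, 41 x 74 mm, 27 mm tall, fixed in the other outer square of the board's front row. Origin at the centre of its underside; its axes are parallel to the board's, so the square behind it has its centre at x = +90 mm, y = 0
- solder_reel_centre (a point): loose white solder reel with a green hub, standing on end as a cylinder 52 mm across and 40 mm tall, 0.35 kg; the point is its centre, half-way up
- gauge_block_centre (a point): loose grey steel gauge block, 30 x 45 mm, 31 mm tall, with a small dark hole in the top, 0.3 kg; the point is its centre, half-way up; x along its 30 mm side (grasp across this), y along its 45 mm side
- jar_dark_centre (a point): loose black paste jar with a wider lid, 48 mm across the lid (top 14 mm), 44 mm across the body, 70 mm tall, 0.12 kg; the point is its centre, half-way up
- setting_disc_centre (a point): loose brass setting disc lying flat on the bench, a plain disc 40 mm across and 16 mm tall with a dark hole in the middle, 0.1 kg; the point is its centre, half-way up
- flux_pen_centre (a point): grey flux pen with a green cap lying loose on the bench, 13 x 120 mm, 13 mm tall, long side along y; a bystander to be left alone; the point is its centre
- driver_small_centre (a point): small green-handled screwdriver lying loose on the bench, 137 x 22 mm, 23 mm tall, long side along x; a bystander to be left alone; the point is its centre
Things that resemble listed ones, but are neither listed nor needed, are in the scene too. What is shaped like the part that bears setting_disc_centre but pink is not meant.

How it is judged (in metres and radians):
At the end, for the whole second after the job is handed in: Reel behind the tip cleaner, gauge block behind the strap monitor, jar in the front square between them: each upright on the board, within 15 mm of the middle of its square along both board sides; brass disc flat on the gauge block, centred within 12 mm; all at rest and released (x of solder_reel_centre in the frame of tip_cleaner between 0.075 and 0.105 m and y of solder_reel_centre in the frame of tip_cleaner between -0.015 and 0.015 m and height (world z) of solder_reel_centre between 0.022 and 0.03 m and angle between each of solder_reel_centre, gauge_block_centre, jar_dark_centre, setting_disc_centre's own z axis and vertical below 0.1 rad and linear speed of each of solder_reel, gauge_block, jar_dark, setting_disc below 0.02 m/s and x of gauge_block_centre in the frame of strap_monitor between 0.075 and 0.105 m and y of gauge_block_centre in the frame of strap_monitor between -0.015 and 0.015 m and height (world z) of gauge_block_centre between 0.0175 and 0.0255 m and x of jar_dark_centre in the frame of kit_board between -0.06 and -0.03 m and y of jar_dark_centre in the frame of kit_board between -0.015 and 0.015 m and height (world z) of jar_dark_centre between 0.037 and 0.045 m and horizontal distance between setting_disc_centre and gauge_block_centre below 0.012 m and height (world z) of setting_disc_centre between 0.039 and 0.048 m); the robot touches nothing.
It fails at once if the flux pen is moved more than 20 mm (distance of flux_pen_centre from where it was at the start of the episode above 0.02 m).
It fails at once if the green screwdriver is moved more than 20 mm (distance of driver_small_centre from where it was at the start of the episode above 0.02 m).
It also fails if it takes over 112 s, if anything falls off the work surface, if the arm or the gripper's body presses on something with over 40 N, if the wrist force passes 120 N, or if a joint passes its speed limit or range.

## Robot

A 6-joint arm with a two-finger parallel gripper is mounted at the origin on a cart in front of the work surface, level with it; the furniture and walls round the work are solid. World frame = base frame: x ahead of the robot, y to its left, z up, the work surface at z = 0. Lengths are in mm, angles in rad, forces in N, time in s.
With the tool pointing down it reaches from about 325 to 1000 mm from the base axis. Payload 5.1 kg.
Tool frame: the origin (TCP) lies at the very end of the fingers, on their centre line; the grasp point (between the pads) lies 19 mm behind it (env.pinch_z is the distance from the TCP to the grasp point, in mm); z points along the fingers, y is the line along which they close (so a half turn about z gives the same grasp; the last joint's range is limited). The gripper opens to 85 mm and grips with 20 to 120 N. Pads are 22 mm wide; open, the fingers measure 114 mm over their backs; the gripper's body (76 mm by 85 mm) begins 54 mm behind the grasp point. The pads swing forward as they close: fully open they stand 13 mm farther back than shut.
Start: joints at [1.206, 0.124, 1.65, -0, 1.367, -0.083], TCP at [180.777, 624.343, 193.722] pointing down, gripper open.
Joint ranges: [-2.61, 2.61], [-1.02, 2.33], [0.03, 2.71], [-1.35, 4.49], [0.32, 2.68], [-2.91, 2.91]. Speed limits (rad/s): [2.57, 2.57, 3.14, 3.14, 3.14, 3.14].

## Interface

Orientations are given as a rotation vector (axis times angle).
In Python, from plant import status, optics, order, env gives the robot as it stands. The module is installed in compiled form; this text tells all that it offers.
- The arm moves only by the tool jog_arm, never from a script. Its argument "increments" is a list of rows, each a list of 7 numbers: the shift along the tool's x, y, z in m, then the turn, a rotation vector about the tool's x, y, z in rad, then the gripper command: -1 is fully open, 1 is shut, values between are in proportion. In form: [[tx, ty, tz, wx, wy, wz, jaw], ...]. A call has exactly 5 rows; each row shifts and turns the commanded pose from where the row before left it, along the tool's axes as they then stand; what a row does not reach is not made up. A row lasts 1/8 s, in which the tool goes at most 62.5 mm and 10.7 degrees, less where a joint would pass 70% of its speed; a pose out of reach is approached as far as the arm can. A call with a gripper value outside its range is refused whole. The fingers move at their own pace and stop on an object; "squeeze" is the grip in N (left out, the last holds). Time passes only in rows, so rows that do not move let the fingers close, or fill a call up. It gives the time, the measured TCP pose, the force, the opening and the grip force at its end, in the units of the state.
- status.state(): the state, without advancing time (a new reading comes with each control period).
- optics.read_camera(name): name is "scene" or "top" or "wrist"; returns a dict with "img" (420x560x3 uint8, red, green, blue), "mtx" (3x3 intrinsics, pixels), "distortion" ([k1, k2, p1, p2, k3] as OpenCV has them; the pictures are not rectified), "position" and "attitude" of the camera in the world. Camera axes: x right, y down, z forward; pixel columns grow to the right and rows downward; lengths in mm; the calibration is good to about 2 mm. A picture is of the moment at which its call begins. There is no depth.
- order.hand_in(): hands the job in; it is judged then, once.
The state is a dict: "clock": time; "q": joint angles; "qd": joint speeds; "tau": joint torques, N m; "ee_pos": TCP position; "tool_rot": TCP orientation; "wrist_force": force on the tool from outside, world axes, zero at the start; "ft_torque": the same for the moment, N m; "width": opening from 0.0 (shut) to 1.0 (fully open); "finger_force": force on a finger pad.
Only numpy, scipy, OpenCV 4.12 (cv2) and the standard library are available. Lean on these libraries where they do the work, as an engineer would, in place of code of your own. Each camera call takes 0.05 s, during which the arm holds its last target. There are 200 camera calls.

## Working session

There is one attempt and no reset: what is moved stays moved. The work goes in short steps, Python scripts to look and compute and a tool call to move; the robot and the scene stay as the last step left them, time stands still between calls to the robot, and variables do not carry over. Pictures are saved under pics/ and viewed, at most 14 in all, crops included, and the job is handed in when it is done.

Besides the shell and the picture viewer there is one more tool, called after "Emit:" as name(argument=value, ...), one argument or row to a line, values as JSON. jog_arm: Moves the arm, as the interface text tells. Its arguments: {"type":"object","properties":{"increments":{"type":"array","items":{"type":"array","items":{"type":"number"}}},"squeeze":{"type":"number"}},"required":["increments"]}

```bash
mkdir -p pics; cat > h.py <<'E'
import numpy as np, cv2
from plant import status, optics, order, env
from scipy.spatial.transform import Rotation as R
def shot(name,fn=None):
    c=optics.read_camera(name)
    if fn: cv2.imwrite('pics/'+fn,c['img'][:,:,::-1])
    return c
def Rm(c):
    a=np.array(c['attitude'],float)
    return a if a.shape==(3,3) else R.from_rotvec(a).as_matrix()
def ray(c,px,z):
    p=cv2.undistortPoints(np.array(px,float).reshape(-1,1,2),np.array(c['mtx']),np.array(c['distortion'],float)).reshape(-1,2)
    d=np.c_[p,np.ones(len(p))]@Rm(c).T
    o=np.array(c['position'],float)
    return (o+d*((z-o[2])/d[:,2])[:,None])[:,:2]
E
python3 - <<'E'
from h import *
for n in('scene','top'):
    c=shot(n,n+'0.png'); print(n,c['position'],c['attitude'])
print(status.state())
E
```

```text
scene [111.56523607 759.35334504 844.51552546] [-0.65864034  2.66198509 -1.11106798]
top [ 264.51945483   37.61063373 1060.74352103] [-2.24066045  1.95993216 -0.21361717]
{'clock': 0.1, 'q': array([ 1.20640262e+00,  1.24441570e-01,  1.65156247e+00, -1.88760361e-05,
        1.36751676e+00, -8.25968426e-02]), 'qd': array([-0.00023433, -0.00241048, -0.00489307,  0.00140018, -0.00268982,
       -0.00095634]), 'tau': array([ 4.33504201e-04, -4.24924886e+01, -3.66652250e+01, -1.23582377e-04,
        3.93952199e-03,  3.04262237e-06]), 'ee_pos': array([180.55616356, 623.75348282, 192.56013386]), 'tool_rot': array([-4.41118702e-01, -3.11005437e+00,  2.95944776e-03]), 'wrist_force': array([0.2933127 , 0.27138364, 0.19290517]), 'ft_torque': array([ 0.04509521,  0.01215356, -0.02277755]), 'finger_force': 0.0, 'width': 0.9982933658902623}
```

View pics/top0.png

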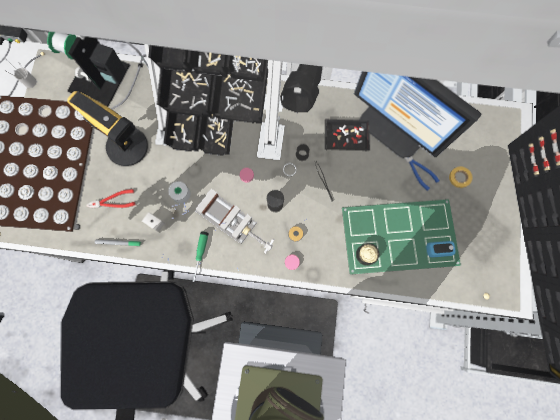

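View pics/scene0.png

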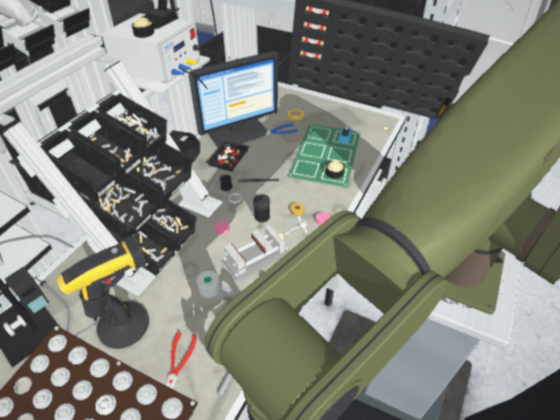

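```bash
python3 - <<'E'
from h import *
c=shot('top')
im=c['img'][:,:,::-1]
a=cv2.resize(im[165:285,85:315],None,fx=3.4,fy=3.4,interpolation=cv2.INTER_CUBIC)
cv2.imwrite('pics/crop1.png',a)
px=dict(reel=(177,190,46),gb=(153,219,31),jar=(275,200,70),disc=(296,233,16),pink=(292,262,16),pink2=(246,174,16),tip=(369,254,51),strap=(441,248,33),bTL=(343,207,6),bTR=(455,199,6),bBR=(460,264,6),bBL=(346,274,6),pen=(118,242,6),drv=(201,250,10),jar2=(302,152,40),mag=(235,212,20))
for k,v in px.items(): print(k,ray(c,v[:2],v[2])[0].round())
print(c['mtx'],c['distortion'])
w=shot('wrist','w0.png');print(w['position'],w['attitude'])
E
```

```text
reel [526. 342.]
gb [441. 395.]
jar [527.  75.]
disc [457.   8.]
pink [378.   9.]
pink2 [605. 168.]
tip [ 421. -185.]
strap [ 465. -376.]
bTL [ 549. -113.]
bTR [ 614. -419.]
bBR [ 434. -439.]
bBL [ 366. -139.]
pen [370. 484.]
drv [378. 257.]
jar2 [682.  21.]
mag [492. 181.]
[[389.99539279   0.         277.5237982 ]
 [  0.         389.99539279 219.23923957]
 [  0.           0.           1.        ]] [0.03123889 0.         0.         0.         0.        ]
[117.05950297 642.83695996 373.02986678] [2.33325487 1.75225326 0.23253306]
```

View pics/crop1.png

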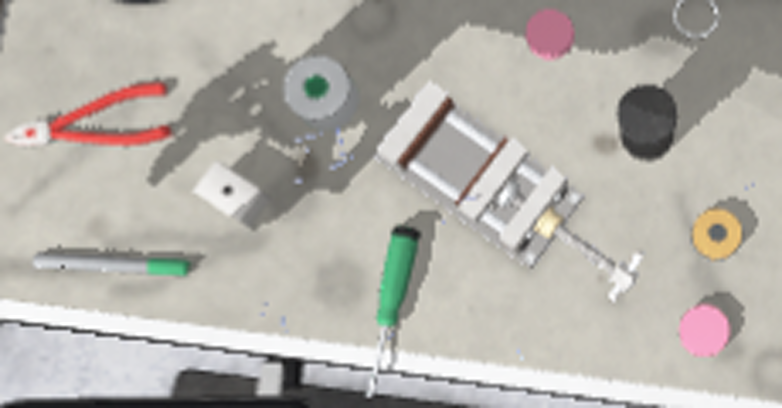

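View pics/w0.png

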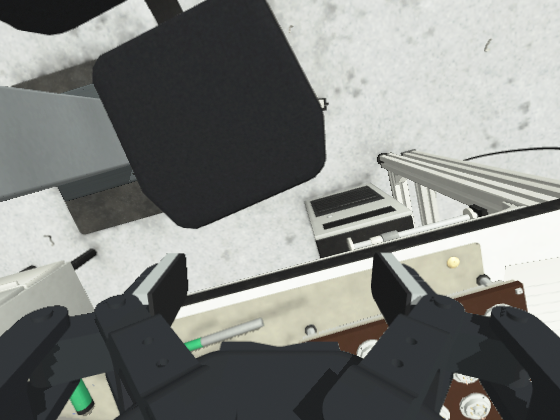

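```bash
python3 - <<'E'
from h import *
c=shot('top'); im=c['img']; hsv=cv2.cvtColor(im,cv2.COLOR_RGB2HSV)
def blob(lo,hi,box,close=0):
    m=cv2.inRange(hsv,lo,hi); k=np.zeros_like(m); x0,y0,x1,y1=box; k[y0:y1,x0:x1]=m[y0:y1,x0:x1]
    if close: k=cv2.morphologyEx(k,cv2.MORPH_CLOSE,np.ones((close,close)))
    cs,_=cv2.findContours(k,cv2.RETR_EXTERNAL,cv2.CHAIN_APPROX_NONE)
    return max(cs,key=cv2.contourArea).reshape(-1,2)
def rect(n,p,z):
    w=ray(c,p,z).astype(np.float32); r=cv2.minAreaRect(w)
    print(n,'px',p.min(0),p.max(0),'rect',np.round(r[0],1),np.round(r[1],1),round(r[2],1),'mean',w.mean(0).round(1))
rect('board',blob((60,60,30),(95,255,200),(335,190,470,285),9),6)
rect('brass',blob((10,90,90),(30,255,255),(285,222,308,246),3),16)
rect('jar',blob((0,0,0),(180,90,75),(262,185,288,216),3),70)
rect('reel',blob((0,0,120),(180,60,255),(164,178,190,202),5),40)
rect('reelhub',blob((60,80,20),(95,255,200),(164,178,190,202)),40)
rect('blocktop',blob((0,0,200),(180,60,255),(138,208,170,232),3),31)
rect('tip',blob((10,40,120),(30,255,255),(352,238,385,268),3),51)
rect('strapblue',blob((98,120,40),(125,255,255),(420,232,460,262),5),33)
for n,b,z in (('blk',(0,1),31),): 
    print(hsv[212:228:3,140:168:3,2])
print('jar px top ray at 70', ray(c,[(275,194)],70),'bottom',ray(c,[(277,210)],0))
E
```

```text
board px [342 200] [459 273] rect [ 489.5 -274. ] [184.  298.1] 12.1 mean [ 488.1 -274.1]
brass px [289 226] [302 240] rect [457.1   9.7] [38.7 35.4] 6.9 mean [456.3   9.9]
jar px [268 191] [283 201] rect [543.5  72.1] [43.8 20.4] 73.0 mean [541.1  72.2]
reel px [164 178] [189 201] rect [528.7 345.4] [64.9 70.7] 7.8 mean [529.1 344.9]
reelhub px [175 188] [180 193] rect [526.2 342.1] [14.5 13.5] 10.6 mean [527.2 343.1]
blocktop px [138 208] [159 230] rect [439.8 406.1] [60.5 55.7] 7.7 mean [439.9 409.3]
tip px [360 244] [377 262] rect [ 423.6 -183.7] [47.1 44. ] 5.0 mean [ 421.8 -183.7]
strapblue px [427 241] [454 256] rect [ 463.3 -374.7] [37.9 72.8] 12.2 mean [ 463.4 -374.6]
[[198 200 202 199 207 131 125 131 131 129]
 [199 202 224 224 210 130 126 129 128 125]
 [193 217 236 230 221 220 157 127 123 115]
 [193 240 240 228 106 228 221 144 114 113]
 [202 198 218 243 239 233 166 123 115 111]
 [204 202 200 198 239 173 127 120 123 118]]
jar px top ray at 70 [[543.42190784  77.54264219]] bottom [[517.87858983  68.60278535]]
```

```bash
cat >> h.py <<'E'
def pose(x,y,z,yaw): # yaw (deg) of the closing line (tool y) in world
    a=np.radians(yaw); ty=np.array([np.cos(a),np.sin(a),0]); tz=np.array([0,0,-1.]); tx=np.cross(ty,tz)
    return np.array([x,y,z],float),R.from_matrix(np.c_[tx,ty,tz])
def plan(wps,step=50,jaw=-1):
    s=status.state(); p=np.array(s['ee_pos']); r=R.from_rotvec(s['tool_rot'])
    for w in wps:
        P,Q=pose(*w); 
        n=int(np.ceil(max(np.linalg.norm(P-p)/step,(r.inv()*Q).magnitude()/0.17,1e-6)))
        rv=(r.inv()*Q).as_rotvec()/n; d=(P-p)/n
        for k in range(n):
            t=r.inv().apply(d)/1000
            print(list(np.r_[t,rv].round(3)+0),end=' ')
            r=r*R.from_rotvec(rv)
        p,r=P,Q; print('| n=',n,w)
E
python3 - <<'E'
from h import *
c=shot('top')
print(ray(c,[(141.8,219.4),(148.2,212.9),(160.9,220.9),(152.6,228.2)],31).round())
plan([(470,390,160,102),(527,343,150,102)])
E
```

```text
[[436. 424.]
 [456. 411.]
 [439. 373.]
 [416. 391.]]
[np.float64(-0.043), np.float64(-0.018), np.float64(0.004), np.float64(0.0), np.float64(0.0), np.float64(-0.061)] [np.float64(-0.042), np.float64(-0.021), np.float64(0.004), np.float64(0.0), np.float64(0.0), np.float64(-0.061)] [np.float64(-0.04), np.float64(-0.023), np.float64(0.004), np.float64(0.0), np.float64(0.0), np.float64(-0.061)] [np.float64(-0.039), np.float64(-0.026), np.float64(0.004), np.float64(0.0), np.float64(0.0), np.float64(-0.061)] [np.float64(-0.037), np.float64(-0.028), np.float64(0.004), np.float64(0.0), np.float64(0.0), np.float64(-0.061)] [np.float64(-0.035), np.float64(-0.03), np.float64(0.004), np.float64(0.0), np.float64(0.0), np.float64(-0.061)] [np.float64(-0.033), np.float64(-0.032), np.float64(0.004), np.float64(0.0), np.float64(0.0), np.float64(-0.061)] [np.float64(-0.031), np.float64(-0.034), np.float64(0.004), np.float64(0.0), np.float64(0.0), np.float64(-0.061)] | n= 8 (470, 390, 160, 102)
[np.float64(-0.023), np.float64(-0.029), np.float64(0.005), np.float64(0.0), np.float64(0.0), np.float64(0.0)] [np.float64(-0.023), np.float64(-0.029), np.float64(0.005), np.float64(0.0), np.float64(0.0), np.float64(0.0)] | n= 2 (527, 343, 150, 102)
```

Emit:
jog_arm(
  increments=[
    [-0.043, -0.018, 0.004, 0, 0, -0.061, -1],
    [-0.042, -0.021, 0.004, 0, 0, -0.061, -1],
    [-0.04, -0.023, 0.004, 0, 0, -0.061, -1],
    [-0.039, -0.026, 0.004, 0, 0, -0.061, -1],
    [-0.037, -0.028, 0.004, 0, 0, -0.061, -1],
  ],
  squeeze=50,
)

```text
clock: 0.92
ee_pos: [362.5, 476.2, 173.7]
tool_rot: [-0.04, 3.141, 0.0]
wrist_force: [-0.3, 0.9, -0.8]
width: 1.0
finger_force: 0.0
```

Emit:
jog_arm(
  increments=[
    [-0.035, -0.03, 0.004, 0, 0, -0.061, -1],
    [-0.033, -0.032, 0.004, 0, 0, -0.061, -1],
    [-0.031, -0.034, 0.004, 0, 0, -0.061, -1],
    [-0.023, -0.029, 0.005, 0, 0, 0, -1],
    [-0.023, -0.029, 0.005, 0, 0, 0, -1],
  ],
)

```text
clock: 1.55
ee_pos: [526.2, 341.4, 151.6]
tool_rot: [-0.323, 3.125, 0.0]
wrist_force: [0.1, 0.4, 0.1]
width: 1.001
finger_force: 0.0
```

```bash
sed -i 's/print(list(np.r_\[t,rv\].round(3)+0)/print((np.r_[t,rv].round(3)+0).tolist()/' h.py; python3 - <<'E'
from h import *
s=status.state();print(s['ee_pos'],s['tool_rot'],s['width'],s['clock'])
c=shot('wrist','w1.png')
print(ray(c,[(280,230)],40))
E
```

```text
[526.18505334 341.42993281 151.59035504] [-3.22786491e-01  3.12486270e+00  1.72269920e-04] 1.0013415159491557 1.55
[[564.19372494 350.04117501]]
```

View pics/w1.png

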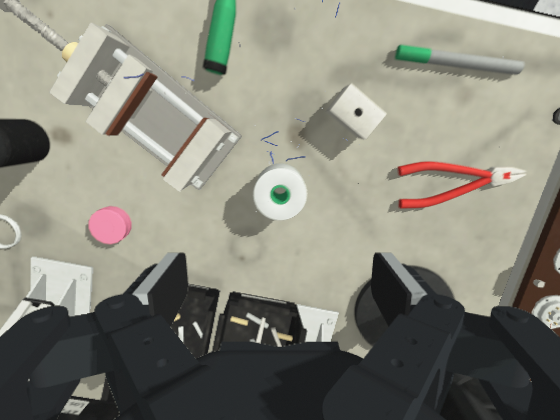

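```bash
python3 - <<'E'
from h import *
c=shot('wrist'); im=c['img']
g=cv2.cvtColor(im,cv2.COLOR_RGB2HSV)
def big(x0,y0,x1,y1,v,z):
    m=((g[y0:y1,x0:x1,2]>v)&(g[y0:y1,x0:x1,1]<25)).astype(np.uint8)
    m=cv2.morphologyEx(m,cv2.MORPH_OPEN,np.ones((3,3)))
    cs,_=cv2.findContours(m,cv2.RETR_EXTERNAL,cv2.CHAIN_APPROX_NONE)
    p=max(cs,key=cv2.contourArea).reshape(-1,2)+[x0,y0]
    w=ray(c,p,z).astype(np.float32); r=cv2.minAreaRect(w); print(p.min(0),p.max(0),np.round(r[0],1),np.round(r[1],1),r[2])
big(245,160,315,228,225,40)
big(325,78,395,145,225,31)
print('eye',ray(c,[(280,194)],40),ray(c,[(359,111)],31), 'pen',ray(c,[(398,52),(523,68)],6),'drv',ray(c,[(215,72)],12))
plan([(526.5,344,60,102),(526.5,344,7,102)])
E
```

```text
[260 166] [311 216] [525.5 344.1] [49.5 47.7] 56.50192642211914
[349  82] [390 121] [430.3 402.3] [43.3 14.1] 63.8986930847168
eye [[530.43677878 339.1115392 ]] [[440.12360305 395.53990179]] pen [[378.90788896 423.22792615]
 [369.47430065 544.56561813]] drv [[431.88615188 255.19139589]]
[0.0, 0.002, 0.045, -0.001, 0.0, -0.004] [0.0, 0.002, 0.045, -0.001, 0.0, -0.004] | n= 2 (526.5, 344, 60, 102)
[0.0, 0.0, 0.026, 0.0, 0.0, 0.0] [0.0, 0.0, 0.027, 0.0, 0.0, 0.0] | n= 2 (526.5, 344, 7, 102)
```

Emit:
jog_arm(
  increments=[
    [0, 0.002, 0.045, 0, 0, 0, -1],
    [0, 0.002, 0.045, 0, 0, 0, -1],
    [0, 0, 0.026, 0, 0, 0, -1],
    [0, 0, 0.027, 0, 0, 0, -0.2],
    [0, 0, 0, 0, 0, 0, 1],
  ],
)

```text
clock: 2.28
ee_pos: [521.8, 345.7, 6.0]
tool_rot: [0.324, -3.12, 0.003]
wrist_force: [0.4, 0.2, -0.3]
width: 0.602
finger_force: 0.0
```

Emit:
jog_arm(
  increments=[
    [0, 0, 0, 0, 0, 0, 1],
    [0, 0, 0, 0, 0, 0, 1],
    [0, 0, 0, 0, 0, 0, 1],
    [0, 0, 0, 0, 0, 0, 1],
    [0, 0, 0, 0, 0, 0, 1],
  ],
)

```text
clock: 2.9
ee_pos: [524.5, 346.4, 9.0]
tool_rot: [-0.323, 3.125, 0.0]
wrist_force: [0.5, -0.1, 0.2]
width: 0.003
finger_force: 0.0
```

```bash
python3 - <<'E'
from h import *
plan([(526,344,140,102),(512.5,-166.8,140,102.1),(512.5,-166.8,16,102.1)],step=58)
c=shot('wrist')
E
```

```text
[0.0, -0.001, -0.044, 0.0, 0.0, -0.001] [0.0, -0.001, -0.044, 0.0, 0.0, -0.001] [0.0, -0.001, -0.044, 0.0, 0.0, -0.001] | n= 3 (526, 344, 140, 102)
[0.013, -0.055, 0.0, 0.0, 0.0, 0.0] [0.013, -0.055, 0.0, 0.0, 0.0, 0.0] [0.013, -0.055, 0.0, 0.0, 0.0, 0.0] [0.013, -0.055, 0.0, 0.0, 0.0, 0.0] [0.013, -0.055, 0.0, 0.0, 0.0, 0.0] [0.013, -0.055, 0.0, 0.0, 0.0, 0.0] [0.013, -0.055, 0.0, 0.0, 0.0, 0.0] [0.013, -0.055, 0.0, 0.0, 0.0, 0.0] [0.013, -0.055, 0.0, 0.0, 0.0, 0.0] | n= 9 (512.5, -166.8, 140, 102.1)
[0.0, 0.0, 0.041, 0.0, 0.0, 0.0] [0.0, 0.0, 0.041, 0.0, 0.0, 0.0] [0.0, 0.0, 0.041, 0.0, 0.0, 0.0] | n= 3 (512.5, -166.8, 16, 102.1)
```

```bash
python3 - <<'E'
from h import *
c=shot('wrist');t=shot('top')
a=cv2.resize(t['img'][150:250,90:230],(560,400),interpolation=cv2.INTER_CUBIC)
cv2.imwrite('pics/m.png',np.vstack([c['img'][80:330],a[:340]])[:,:,::-1]); print(c['position'],c['attitude'])
E
```

```text
[459.55238655 332.92501401 189.11562935] [1.86585505 2.29421351 0.30701705]
```

View pics/m.png

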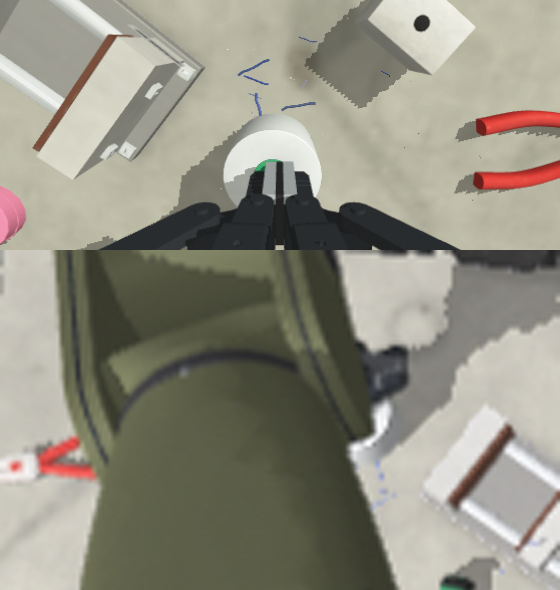

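```bash
python3 - <<'E'
from h import *
c=shot('wrist');g=cv2.cvtColor(c['img'],cv2.COLOR_RGB2HSV)
s=status.state();print(s['ee_pos'])
T=Rm(c).T
print(cv2.projectPoints(np.array([[s['ee_pos']],[[526,344,40.]],[[526,344,0.]]]),cv2.Rodrigues(T)[0],-T@np.array(c['position']),np.array(c['mtx']),np.array(c['distortion']))[0].reshape(-1,2))
print('reel top left/right edge mid',ray(c,[(223,250),(321,252),(268,207)],40),'base near',ray(c,[(268,194)],0),ray(c,[(268,194)],40))
E
```

```text
[524.34586402 346.3092877    8.66779372]
[[279.26985582 231.87027711]
 [274.29133813 254.57326521]
 [275.28555523 228.92623399]]
reel top left/right edge mid [[528.91814056 317.23361616]
 [519.57005501 367.65373498]
 [501.23764094 335.7244328 ]] base near [[504.08527365 334.82462482]] [[494.65383452 334.42045489]]
```

```bash
python3 - <<'E'
from h import *
c=shot('wrist');t=shot('scene')
cv2.imwrite('pics/m2.png',np.vstack([cv2.resize(c['img'][180:330,180:380],(600,300),interpolation=cv2.INTER_CUBIC),cv2.resize(t['img'][230:330,150:300],(600,300),interpolation=cv2.INTER_CUBIC)])[:,:,::-1])
s=status.state();print(s)
E
```

```text
{'clock': 3.2, 'q': array([ 4.98348535e-01,  2.54166871e-01,  1.83246502e+00, -4.65644242e-06,
        1.05513759e+00, -1.27865372e+00]), 'qd': array([-0.00258387, -0.00185297, -0.00077049,  0.00036453, -0.00040798,
        0.00187545]), 'tau': array([-3.57585686e-04, -4.34519649e+01, -3.16687667e+01, -9.18263413e-05,
        7.38693416e-04,  2.51218370e-05]), 'ee_pos': array([524.33523399, 346.34276341,   8.66400527]), 'tool_rot': array([ 3.23320905e-01, -3.12474838e+00,  1.12812989e-04]), 'wrist_force': array([0.31074695, 0.56669494, 0.63768492]), 'ft_torque': array([-0.03303475, -0.01185118, -0.008245  ]), 'finger_force': 0.0, 'width': 0.0011927406545417085}
```

View pics/m2.png

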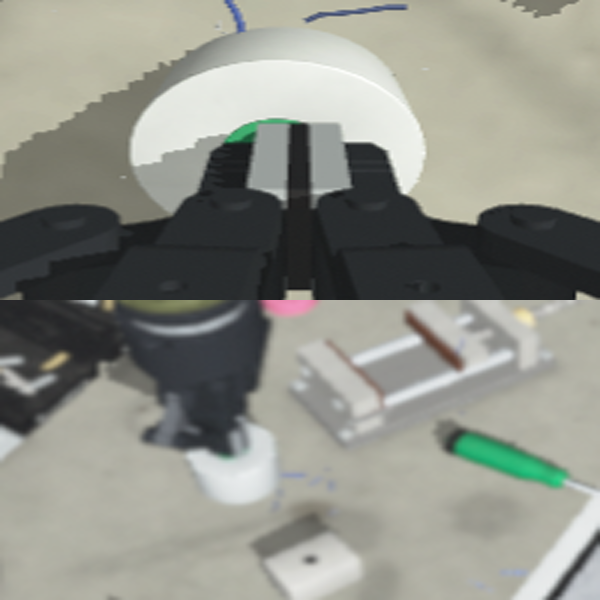

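Emit:
jog_arm(
  increments=[
    [0, 0, -0.015, 0, 0, 0, 1],
    [0, 0, -0.02, 0, 0, 0, 1],
    [0, 0, -0.03, 0, 0, 0, 1],
    [0, 0, -0.03, 0, 0, 0, 1],
    [0, 0, -0.03, 0, 0, 0, 1],
  ],
)

```text
clock: 3.82
ee_pos: [524.9, 346.7, 137.0]
tool_rot: [-0.323, 3.123, 0.002]
wrist_force: [-0.4, 0.1, -1.4]
width: -0.001
finger_force: 0.0
```

```bash
python3 - <<'E'
from h import *
shot('wrist');c=shot('wrist');t=shot('scene')
cv2.imwrite('pics/m3.png',np.vstack([cv2.resize(c['img'][100:330,100:460],(600,383)),cv2.resize(t['img'][230:300,150:300],(600,210),interpolation=cv2.INTER_CUBIC)])[:,:,::-1])
g=cv2.cvtColor(c['img'],cv2.COLOR_RGB2HSV)
m=((g[...,2]>225)&(g[...,1]<25)).astype(np.uint8);m[:100]=0;m[260:]=0;m[:,:200]=0;m[:,340:]=0
cs,_=cv2.findContours(m,cv2.RETR_EXTERNAL,cv2.CHAIN_APPROX_NONE)
p=max(cs,key=cv2.contourArea).reshape(-1,2);print(p.min(0),p.max(0),cv2.minAreaRect(ray(c,p,40).astype(np.float32)))
s=status.state();print(s['ee_pos'],s['width'],s['wrist_force'])
E
```

```text
[247 165] [301 218] ((527.4923095703125, 343.34967041015625), (50.86760330200195, 51.17234802246094), 30.172760009765625)
[526.25789075 347.41337508 137.98110127] 0.00011452238995282754 [-0.57684478 -0.56889738 -0.06448521]
```

View pics/m3.png

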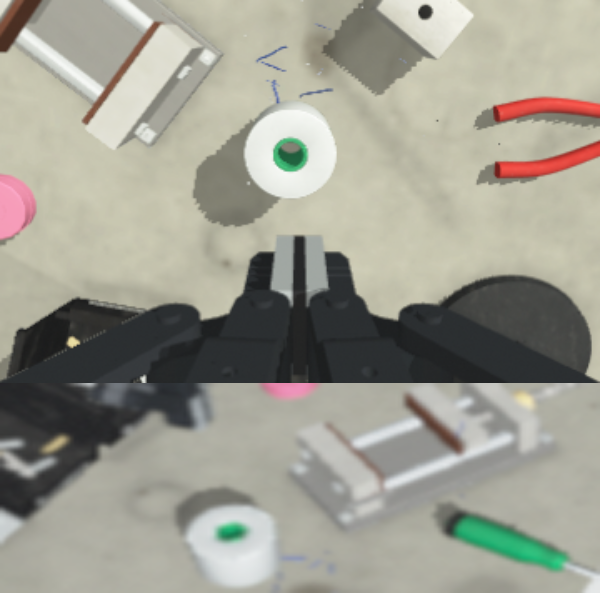

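```bash
python3 - <<'E'
from h import *
print({k:getattr(env,k) for k in dir(env) if not k.startswith('_')})
c=shot('wrist');s=status.state();p=s['ee_pos'];T=Rm(c).T
r=R.from_rotvec(s['tool_rot'])
pts=np.array([p+r.apply([dx,0,-dz]) for dz in(0,10,20,30,40) for dx in(11,0)])
print(r.as_matrix().round(2),np.c_[[f for dz in(0,10,20,30,40) for f in((dz,11),(dz,0))],cv2.projectPoints(pts,cv2.Rodrigues(T)[0],-T@np.array(c['position']),np.array(c['mtx']),np.array(c['distortion']))[0].reshape(-1,2).round(1)])
E
```

```text
{'PlanningError': <class 'plant.PlanningError'>, 'pinch_z': 18.700000000000003}
[[-0.98 -0.2   0.  ]
 [-0.2   0.98  0.  ]
 [-0.    0.   -1.  ]] [[  0.   11.  278.6 211.8]
 [  0.    0.  278.6 228.6]
 [ 10.   11.  278.6 216.7]
 [ 10.    0.  278.6 234.3]
 [ 20.   11.  278.5 222.1]
 [ 20.    0.  278.6 240.6]
 [ 30.   11.  278.5 228.2]
 [ 30.    0.  278.5 247.6]
 [ 40.   11.  278.5 235.1]
 [ 40.    0.  278.5 255.6]]
```

Emit:
jog_arm(
  increments=[
    [-0.01, 0.049, 0.03, 0, 0, 0, 1],
    [0, 0, 0.04, 0, 0, 0, 1],
    [0, 0, 0.04, 0, 0, 0, 1],
    [0, 0, 0.018, 0, 0, 0, 1],
    [0, 0, 0, 0, 0, 0, 1],
  ],
)

```text
clock: 4.65
ee_pos: [522.7, 395.3, 3.5]
tool_rot: [0.323, -3.121, 0.003]
wrist_force: [0.3, -0.6, -0.5]
width: -0.002
finger_force: 0.0
```

Emit:
jog_arm(
  increments=[
    [0, 0, 0.002, 0, 0, 0, 1],
    [0, 0, 0.002, 0, 0, 0, 1],
    [0, 0, 0.002, 0, 0, 0, 1],
    [0, 0, 0.002, 0, 0, 0, 1],
    [0, 0, 0, 0, 0, 0, 1],
  ],
)

```text
clock: 5.28
ee_pos: [524.0, 396.3, -2.4]
tool_rot: [0.323, -3.125, 0.0]
wrist_force: [-0.3, -1.2, -0.0]
width: -0.005
finger_force: 0.0
```

```bash
python3 - <<'E'
from h import *
s=status.state();print(s['ee_pos'],s['width'],s['wrist_force'],s['clock'])
E
```

```text
[524.01317002 396.29956154  -2.39417129] -0.004927310831973935 [-0.27681873 -1.19732261 -0.01710467] 5.275
```

Emit:
jog_arm(
  increments=[
    [0, 0, 0.004, 0, 0, 0, 1],
    [0, 0, 0.003, 0, 0, 0, 1],
    [0, 0, 0.003, 0, 0, 0, 1],
    [0, 0, 0.002, 0, 0, 0, 1],
    [0, 0, 0, 0, 0, 0, 1],
  ],
)

```text
clock: 5.9
ee_pos: [524.0, 396.3, -14.6]
tool_rot: [0.323, -3.124, 0.0]
wrist_force: [-0.3, 0.6, -0.6]
width: 0.001
finger_force: 0.0
```

Emit:
jog_arm(
  increments=[
    [0, 0, 0.003, 0, 0, 0, 1],
    [0, 0, 0.003, 0, 0, 0, 1],
    [0, 0, 0.002, 0, 0, 0, 1],
    [0, 0, 0.002, 0, 0, 0, 1],
    [0, 0, 0, 0, 0, 0, 1],
  ],
)

```text
clock: 6.52
ee_pos: [524.0, 396.3, -24.5]
tool_rot: [0.323, -3.125, 0.0]
wrist_force: [-0.2, -0.2, 0.3]
width: -0.001
finger_force: 0.0
```

```bash
python3 - <<'E'
from h import *
c=shot('wrist')
cv2.imwrite('pics/m4.png',c['img'][130:330,100:460,::-1])
s=status.state();print(s['ee_pos'],s['wrist_force'])
E
```

```text
[524.08930116 396.33906285 -24.35408856] [-0.99930921 -0.82110855 -0.99296232]
```

View pics/m4.png

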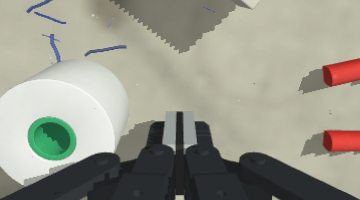

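Emit:
jog_arm(
  increments=[
    [0, 0, 0.002, 0, 0, 0, 1],
    [0, 0, 0.002, 0, 0, 0, 1],
    [0, 0, 0.001, 0, 0, 0, 1],
    [0, 0, 0, 0, 0, 0, 1],
    [0, 0, 0, 0, 0, 0, 1],
  ],
)

```text
clock: 7.2
ee_pos: [524.2, 396.4, -29.2]
tool_rot: [-0.323, 3.125, 0.0]
wrist_force: [0.1, -0.5, 0.3]
width: -0.004
finger_force: 0.0
```

Emit:
jog_arm(
  increments=[
    [0, 0, 0.001, 0, 0, 0, 1],
    [0, 0, 0.001, 0, 0, 0, 1],
    [0, 0, 0.001, 0, 0, 0, 1],
    [0, 0, 0, 0, 0, 0, 1],
    [0, 0, 0, 0, 0, 0, 1],
  ],
)

```text
clock: 7.82
ee_pos: [524.1, 396.4, -32.3]
tool_rot: [-0.323, 3.125, 0.0]
wrist_force: [0.5, -0.5, 0.6]
width: -0.002
finger_force: 0.0
```

Emit:
jog_arm(
  increments=[
    [0, 0, 0.001, 0, 0, 0, 1],
    [0, 0, 0.001, 0, 0, 0, 1],
    [0, 0, 0.001, 0, 0, 0, 1],
    [0, 0, 0.001, 0, 0, 0, 1],
    [0, 0, 0, 0, 0, 0, 1],
  ],
)

```text
clock: 8.45
ee_pos: [524.1, 396.3, -36.4]
tool_rot: [0.323, -3.125, 0.0]
wrist_force: [-0.1, -0.7, 0.7]
width: 0.003
finger_force: 0.0
```

```bash
python3 - <<'E'
from h import *
s=status.state();print(s['ee_pos'],s['wrist_force'])
E
```

```text
[524.06578373 396.30194424 -36.43196077] [-0.07624537 -0.72185395  0.74483244]
```

Emit:
jog_arm(
  increments=[
    [0, 0, 0.001, 0, 0, 0, 1],
    [0, 0, 0.001, 0, 0, 0, 1],
    [0, 0, 0.001, 0, 0, 0, 1],
    [0, 0, 0.001, 0, 0, 0, 1],
    [0, 0, 0, 0, 0, 0, 1],
  ],
)

```text
clock: 9.07
ee_pos: [524.3, 396.4, -37.6]
tool_rot: [0.324, -3.124, 0.001]
wrist_force: [-6.8, -4.8, 14.9]
width: 0.0
finger_force: 7.2
```

Emit:
jog_arm(
  increments=[
    [0, 0, -0.01, 0, 0, 0, 1],
    [0, 0, -0.05, 0, 0, 0, 0],
    [0, 0, -0.05, 0, 0, 0, -1],
    [0, 0, -0.02, 0, 0, 0, -1],
    [0, 0, 0, 0, 0, 0, -1],
  ],
)

```text
clock: 9.7
ee_pos: [525.2, 397.0, 91.5]
tool_rot: [-0.323, 3.122, 0.003]
wrist_force: [-0.0, -0.8, 0.1]
width: 0.849
finger_force: 0.0
```

```bash
python3 - <<'E'
from h import *
c=shot('wrist');s=status.state();p=s['ee_pos'];r=R.from_rotvec(s['tool_rot']);print(p)
q=ray(c,[(279.,241),(279,241)],p[2]+37)[0]
print('near edge of tip in tool frame',r.inv().apply(np.r_[q,p[2]+37]-p))
print('tip true',p[2]+37)
plan([(527,344,45,102),(527,344,-32,102)])
E
```

```text
[523.88613076 396.18750767  89.07974858]
near edge of tip in tool frame [  6.56021405   0.38516174 -36.99745554]
tip true 126.07974858122073
[0.004, -0.026, 0.022, 0.0, 0.0, -0.002] [0.004, -0.026, 0.022, 0.0, 0.0, -0.002] | n= 2 (527, 344, 45, 102)
[0.0, 0.0, 0.038, 0.0, 0.0, 0.0] [0.0, 0.0, 0.039, 0.0, 0.0, 0.0] | n= 2 (527, 344, -32, 102)
```

Emit:
jog_arm(
  increments=[
    [0.004, -0.026, 0.022, 0, 0, 0, -1],
    [0.004, -0.026, 0.022, 0, 0, 0, -1],
    [0, 0, 0, 0, 0, 0, -1],
    [0, 0, 0.038, 0, 0, 0, -1],
    [0, 0, 0.038, 0, 0, 0, -1],
  ],
)

```text
clock: 10.38
ee_pos: [527.1, 344.7, -31.2]
tool_rot: [-0.323, 3.124, 0.001]
wrist_force: [0.1, -0.3, -0.6]
width: 1.0
finger_force: 0.0
```

Emit:
jog_arm(
  increments=[
    [0, 0, 0, 0, 0, 0, -1],
    [0, 0, 0, 0, 0, 0, 1],
    [0, 0, 0, 0, 0, 0, 1],
    [0, 0, 0, 0, 0, 0, 1],
    [0, 0, 0, 0, 0, 0, 1],
  ],
)

```text
clock: 11.0
ee_pos: [528.9, 344.9, -27.5]
tool_rot: [-0.323, 3.121, 0.003]
wrist_force: [-0.5, -1.0, 6.8]
width: 0.585
finger_force: 53.5
```

```bash
python3 - <<'E'
from h import *
s=status.state();print(s['ee_pos'],s['width'],s['finger_force'])
plan([(527,344,90,102),(512.5,-166.8,90,102.1)],step=56)
E
```

```text
[528.90905529 344.86086358 -27.53027149] 0.5854634237580096 53.4957390933414
[0.001, 0.0, -0.039, 0.0, 0.001, -0.001] [0.001, 0.0, -0.039, 0.0, 0.001, -0.001] [0.001, 0.0, -0.039, 0.0, 0.001, -0.001] | n= 3 (527, 344, 90, 102)
[0.012, -0.05, 0.0, 0.0, 0.0, 0.0] [0.012, -0.05, 0.0, 0.0, 0.0, 0.0] [0.012, -0.05, 0.0, 0.0, 0.0, 0.0] [0.012, -0.05, 0.0, 0.0, 0.0, 0.0] [0.012, -0.05, 0.0, 0.0, 0.0, 0.0] [0.012, -0.05, 0.0, 0.0, 0.0, 0.0] [0.012, -0.05, 0.0, 0.0, 0.0, 0.0] [0.012, -0.05, 0.0, 0.0, 0.0, 0.0] [0.012, -0.05, 0.0, 0.0, 0.0, 0.0] [0.012, -0.05, 0.0, 0.0, 0.0, 0.0] | n= 10 (512.5, -166.8, 90, 102.1)
```

Emit:
jog_arm(
  increments=[
    [0, 0, -0.02, 0, 0, 0, 1],
    [0, 0, -0.05, 0, 0, 0, 1],
    [0, 0, -0.05, 0, 0, 0, 1],
    [0.012, -0.05, 0, 0, 0, 0, 1],
    [0.012, -0.05, 0, 0, 0, 0, 1],
  ],
)

```text
clock: 11.62
ee_pos: [523.7, 240.3, 91.2]
tool_rot: [-0.326, 3.123, 0.0]
wrist_force: [0.1, 0.3, -4.1]
width: 0.593
finger_force: 53.8
```

Emit:
jog_arm(
  increments=[
    [0.012, -0.05, 0, 0, 0, 0, 1],
    [0.012, -0.05, 0, 0, 0, 0, 1],
    [0.012, -0.05, 0, 0, 0, 0, 1],
    [0.012, -0.05, 0, 0, 0, 0, 1],
    [0.012, -0.05, 0, 0, 0, 0, 1],
  ],
)

```text
clock: 12.25
ee_pos: [515.4, -17.4, 90.0]
tool_rot: [0.323, -3.125, -0.0]
wrist_force: [0.8, -0.3, -3.9]
width: 0.586
finger_force: 53.8
```

Emit:
jog_arm(
  increments=[
    [0.012, -0.05, 0, 0, 0, 0, 1],
    [0.012, -0.05, 0, 0, 0, 0, 1],
    [0.012, -0.05, 0, 0, 0, 0, 1],
    [0, 0, 0, 0, 0, 0, 1],
    [0, 0, 0, 0, 0, 0, 1],
  ],
)

```text
clock: 12.88
ee_pos: [511.2, -169.6, 89.6]
tool_rot: [0.322, -3.124, -0.002]
wrist_force: [-0.1, -0.1, -4.5]
width: 0.59
finger_force: 54.2
```

```bash
python3 - <<'E'
from h import *
c=shot('wrist');cv2.imwrite('pics/p1.png',c['img'][:,:,::-1])
s=status.state();print(s['ee_pos'],s['width'],s['finger_force'])
T=Rm(c).T
P=np.array([[512.5,-166.8,6],[424.6,-185.6,51],[445.5,-283.4,6]])
print(cv2.projectPoints(P,cv2.Rodrigues(T)[0],-T@np.array(c['position']),np.array(c['mtx']),np.array(c['distortion']))[0].reshape(-1,2))
plan([(512.5,-166.8,40,102.1),(512.5,-166.8,-22,102.1)])
E
```

```text
[ 511.39415925 -169.14213312   89.53788839] 0.5887919389505364 54.21651650627609
[[282.0633109  201.26356146]
 [282.19972894  87.50368968]
 [157.5836833   93.97112541]]
[-0.002, 0.002, 0.05, 0.001, -0.001, -0.005] | n= 1 (512.5, -166.8, 40, 102.1)
[0.0, 0.0, 0.031, 0.0, 0.0, 0.0] [0.0, 0.0, 0.031, 0.0, 0.0, 0.0] | n= 2 (512.5, -166.8, -22, 102.1)
```

View pics/p1.png

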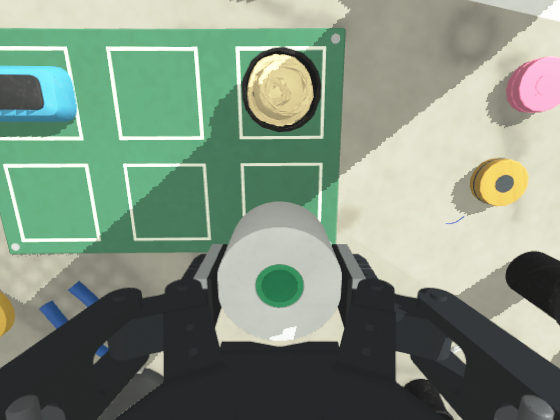

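Emit:
jog_arm(
  increments=[
    [-0.001, 0.002, 0.05, 0, 0, 0, 1],
    [0, 0, 0.03, 0, 0, 0, 1],
    [0, 0, 0.02, 0, 0, 0, 1],
    [0, 0, 0.008, 0, 0, 0, 1],
    [0, 0, 0, 0, 0, 0, 1],
  ],
)

```text
clock: 13.55
ee_pos: [512.4, -167.1, -18.3]
tool_rot: [0.325, -3.124, -0.001]
wrist_force: [0.4, 0.1, -3.9]
width: 0.589
finger_force: 54.3
```

```bash
python3 - <<'E'
from h import *
s=status.state();print(s['ee_pos'],s['tool_rot'],s['wrist_force'])
E
```

```text
[ 512.3887958  -167.09123196  -18.34189506] [ 3.25304397e-01 -3.12413506e+00 -6.20142241e-04] [ 0.38217084  0.11638225 -3.91357035]
```

Emit:
jog_arm(
  increments=[
    [0, 0, 0.002, 0, 0, 0, 1],
    [0, 0, 0.001, 0, 0, 0, 1],
    [0, 0, 0, 0, 0, 0, 1],
    [0, 0, 0, 0, 0, 0, 1],
    [0, 0, 0, 0, 0, 0, 1],
  ],
)

```text
clock: 14.18
ee_pos: [512.5, -168.1, -21.2]
tool_rot: [-0.323, 3.125, -0.0]
wrist_force: [-0.2, 0.0, -4.2]
width: 0.589
finger_force: 54.3
```

Emit:
jog_arm(
  increments=[
    [0, 0, 0, 0, 0, 0, -0.3],
    [0, 0, 0, 0, 0, 0, -0.7],
    [0, 0, 0, 0, 0, 0, -0.7],
    [0, 0, -0.03, 0, 0, 0, -0.7],
    [0, 0, -0.05, 0, 0, 0, -0.7],
  ],
)

```text
clock: 14.8
ee_pos: [510.7, -167.2, 57.6]
tool_rot: [0.323, -3.121, -0.004]
wrist_force: [1.2, -0.1, 0.5]
width: 0.852
finger_force: 0.0
```

```bash
python3 - <<'E'
from h import *
# block: closing line ~ -26 deg == 154 deg ; view pose short of the block
plan([(512,-167,110,102.1),(500,380,110,154)],step=55)
E
```

```text
[-0.001, 0.0, -0.052, 0.003, -0.004, -0.005] | n= 1 (512, -167, 110, 102.1)
[-0.01, 0.054, 0.0, 0.0, 0.0, -0.091] [-0.015, 0.053, 0.0, 0.0, 0.0, -0.091] [-0.02, 0.051, 0.0, 0.0, 0.0, -0.091] [-0.024, 0.049, 0.0, 0.0, 0.0, -0.091] [-0.029, 0.047, 0.0, 0.0, 0.0, -0.091] [-0.033, 0.044, 0.0, 0.0, 0.0, -0.091] [-0.037, 0.041, 0.0, 0.0, 0.0, -0.091] [-0.04, 0.037, 0.0, 0.0, 0.0, -0.091] [-0.043, 0.033, 0.0, 0.0, 0.0, -0.091] [-0.046, 0.029, 0.0, 0.0, 0.0, -0.091] | n= 10 (500, 380, 110, 154)
```

```bash
python3 - <<'E'
from h import *
plan([(512,-167,110,102.1),(437,400,110,154)],step=55)
E
```

```text
[-0.001, 0.0, -0.052, 0.003, -0.004, -0.005] | n= 1 (512, -167, 110, 102.1)
[-0.004, 0.052, 0.0, 0.0, 0.0, -0.082] [-0.008, 0.051, 0.0, 0.0, 0.0, -0.082] [-0.013, 0.05, 0.0, 0.0, 0.0, -0.082] [-0.017, 0.049, 0.0, 0.0, 0.0, -0.082] [-0.021, 0.048, 0.0, 0.0, 0.0, -0.082] [-0.025, 0.046, 0.0, 0.0, 0.0, -0.082] [-0.028, 0.044, 0.0, 0.0, 0.0, -0.082] [-0.032, 0.041, 0.0, 0.0, 0.0, -0.082] [-0.035, 0.038, 0.0, 0.0, 0.0, -0.082] [-0.038, 0.035, 0.0, 0.0, 0.0, -0.082] [-0.041, 0.032, 0.0, 0.0, 0.0, -0.082] | n= 11 (437, 400, 110, 154)
```

Emit:
jog_arm(
  increments=[
    [-0.001, 0, -0.052, 0, 0, 0, -0.7],
    [-0.004, 0.052, 0, 0, 0, -0.082, -0.7],
    [-0.008, 0.051, 0, 0, 0, -0.082, -0.7],
    [-0.013, 0.05, 0, 0, 0, -0.082, -0.7],
    [-0.017, 0.049, 0, 0, 0, -0.082, -0.7],
  ],
)

```text
clock: 15.42
ee_pos: [487.6, 39.4, 111.2]
tool_rot: [-0.832, 3.028, -0.0]
wrist_force: [0.4, 0.7, -0.4]
width: 0.854
finger_force: 0.0
```

Emit:
jog_arm(
  increments=[
    [-0.021, 0.048, 0, 0, 0, -0.082, -0.7],
    [-0.025, 0.046, 0, 0, 0, -0.082, -0.7],
    [-0.028, 0.044, 0, 0, 0, -0.082, -0.7],
    [-0.032, 0.041, 0, 0, 0, -0.082, -0.7],
    [-0.035, 0.038, 0, 0, 0, -0.082, -0.7],
  ],
)

```text
clock: 16.05
ee_pos: [456.0, 298.4, 111.2]
tool_rot: [-1.432, 2.795, -0.0]
wrist_force: [0.3, 0.0, 1.2]
width: 0.851
finger_force: 0.0
```

Emit:
jog_arm(
  increments=[
    [-0.038, 0.035, 0, 0, 0, -0.082, -0.7],
    [-0.041, 0.032, 0, 0, 0, -0.082, -0.7],
    [0, 0, 0, 0, 0, 0, -0.7],
    [0, 0, 0, 0, 0, 0, -0.7],
    [0, 0, 0, 0, 0, 0, -0.7],
  ],
)

```text
clock: 16.68
ee_pos: [444.2, 398.4, 110.6]
tool_rot: [1.651, -2.673, 0.0]
wrist_force: [-0.3, -0.0, 0.2]
width: 0.85
finger_force: 0.0
```

```bash
python3 - <<'E'
from h import *
c=shot('wrist','p2.png'); im=c['img']
s=status.state();print(s['ee_pos'],s['tool_rot'],s['width'])
g=cv2.cvtColor(im,cv2.COLOR_RGB2HSV)
T=Rm(c).T
print('expect',cv2.projectPoints(np.array([[437,400,31.]]),cv2.Rodrigues(T)[0],-T@np.array(c['position']),np.array(c['mtx']),np.array(c['distortion']))[0].ravel())
for v in (205,225):
    m=((g[...,2]>v)&(g[...,1]<25)).astype(np.uint8); m[:120]=0;m[280:]=0;m[:,:200]=0;m[:,360:]=0
    m=cv2.morphologyEx(m,cv2.MORPH_OPEN,np.ones((3,3)))
    cs,_=cv2.findContours(m,cv2.RETR_EXTERNAL,cv2.CHAIN_APPROX_NONE)
    p=max(cs,key=cv2.contourArea).reshape(-1,2); print(p.min(0),p.max(0),cv2.minAreaRect(ray(c,p,31).astype(np.float32)))
E
```

```text
[444.30766439 398.42316073 110.73457477] [ 1.65077499e+00 -2.67277017e+00  2.30392774e-04] 0.848174098258888
expect [287.88033056 198.50304207]
[271 172] [304 221] ((436.6333923339844, 398.8935546875), (44.041072845458984, 28.429779052734375), 64.47103881835938)
[278 173] [304 221] ((433.9986572265625, 400.5087890625), (42.96464538574219, 23.083171844482422), 63.3569221496582)
```

View pics/p2.png

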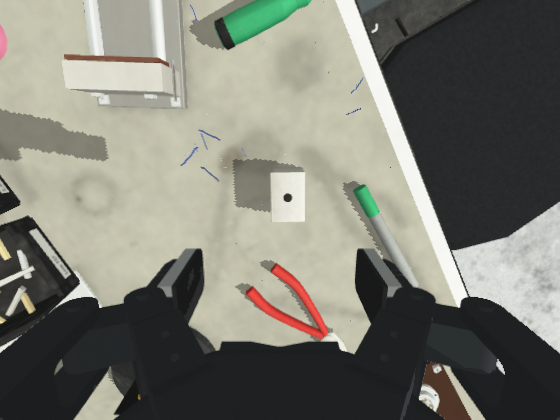

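```bash
python3 - <<'E'
from h import *
plan([(436.5,399,50,154),(436.5,399,-30,154)])
E
```

```text
[0.001, 0.004, 0.03, 0.0, 0.0, -0.005] [0.001, 0.004, 0.03, 0.0, 0.0, -0.005] | n= 2 (436.5, 399, 50, 154)
[0.0, 0.0, 0.04, 0.0, 0.0, 0.0] [0.0, 0.0, 0.04, 0.0, 0.0, 0.0] | n= 2 (436.5, 399, -30, 154)
```

Emit:
jog_arm(
  increments=[
    [0.001, 0.004, 0.03, 0, 0, -0.005, -0.2],
    [0.001, 0.004, 0.03, 0, 0, -0.005, -0.2],
    [0, 0, 0, 0, 0, 0, -0.2],
    [0, 0, 0.04, 0, 0, 0, -0.2],
    [0, 0, 0.04, 0, 0, 0, -0.2],
  ],
)

```text
clock: 17.35
ee_pos: [438.2, 402.1, -27.4]
tool_rot: [-1.662, 2.66, 0.001]
wrist_force: [-0.2, -0.6, 0.3]
width: 0.6
finger_force: 0.0
```

Emit:
jog_arm(
  increments=[
    [0, 0, 0, 0, 0, 0, 0],
    [0, 0, 0, 0, 0, 0, 1],
    [0, 0, 0, 0, 0, 0, 1],
    [0, 0, 0, 0, 0, 0, 1],
    [0, 0, 0, 0, 0, 0, 1],
  ],
)

```text
clock: 17.98
ee_pos: [437.2, 402.1, -27.3]
tool_rot: [-1.665, 2.661, 0.0]
wrist_force: [-0.5, -1.6, 5.8]
width: 0.338
finger_force: 53.9
```

```bash
python3 - <<'E'
from h import *
s=status.state();print(s['ee_pos'],s['width'],s['finger_force'],s['wrist_force'])
plan([(436.5,399,90,154),(554.5,-362.4,90,102.1)],step=56)
E
```

```text
[437.20630505 402.12184319 -27.26234542] 0.3384236427923364 53.88393044471741 [-0.53622844 -1.58671104  5.75253967]
[0.001, 0.0, -0.039, 0.0, 0.001, 0.0] [0.001, 0.0, -0.039, 0.0, 0.001, 0.0] [0.001, 0.0, -0.039, 0.0, 0.001, 0.0] | n= 3 (436.5, 399, 90, 154)
[0.045, -0.031, 0.0, 0.0, 0.0, 0.065] [0.043, -0.034, 0.0, 0.0, 0.0, 0.065] [0.041, -0.037, 0.0, 0.0, 0.0, 0.065] [0.038, -0.04, 0.0, 0.0, 0.0, 0.065] [0.036, -0.042, 0.0, 0.0, 0.0, 0.065] [0.033, -0.044, 0.0, 0.0, 0.0, 0.065] [0.03, -0.046, 0.0, 0.0, 0.0, 0.065] [0.027, -0.048, 0.0, 0.0, 0.0, 0.065] [0.024, -0.05, 0.0, 0.0, 0.0, 0.065] [0.02, -0.051, 0.0, 0.0, 0.0, 0.065] [0.017, -0.052, 0.0, 0.0, 0.0, 0.065] [0.014, -0.053, 0.0, 0.0, 0.0, 0.065] [0.01, -0.054, 0.0, 0.0, 0.0, 0.065] [0.007, -0.055, 0.0, 0.0, 0.0, 0.065] | n= 14 (554.5, -362.4, 90, 102.1)
```

Emit:
jog_arm(
  increments=[
    [0, 0, -0.02, 0, 0, 0, 1],
    [0.001, 0, -0.05, 0, 0, 0, 1],
    [0.001, 0, -0.05, 0, 0, 0, 1],
    [0.045, -0.031, 0, 0, 0, 0.065, 1],
    [0.043, -0.034, 0, 0, 0, 0.065, 1],
  ],
)

```text
clock: 18.6
ee_pos: [451.9, 290.7, 92.6]
tool_rot: [-1.489, 2.764, -0.0]
wrist_force: [0.6, -0.5, -4.0]
width: 0.337
finger_force: 52.7
```

Emit:
jog_arm(
  increments=[
    [0.041, -0.037, 0, 0, 0, 0.065, 1],
    [0.038, -0.04, 0, 0, 0, 0.065, 1],
    [0.036, -0.042, 0, 0, 0, 0.065, 1],
    [0.033, -0.044, 0, 0, 0, 0.065, 1],
    [0.03, -0.046, 0, 0, 0, 0.065, 1],
  ],
)

```text
clock: 19.23
ee_pos: [493.3, 17.3, 91.4]
tool_rot: [-1.02, 2.971, -0.0]
wrist_force: [0.9, 1.2, -3.1]
width: 0.337
finger_force: 52.8
```

Emit:
jog_arm(
  increments=[
    [0.027, -0.048, 0, 0, 0, 0.065, 1],
    [0.024, -0.05, 0, 0, 0, 0.065, 1],
    [0.02, -0.051, 0, 0, 0, 0.065, 1],
    [0.017, -0.052, 0, 0, 0, 0.065, 1],
    [0.014, -0.053, 0, 0, 0, 0.065, 1],
  ],
)

```text
clock: 19.85
ee_pos: [534.9, -254.4, 91.3]
tool_rot: [-0.525, 3.097, 0.0]
wrist_force: [0.5, 0.6, -4.3]
width: 0.342
finger_force: 52.8
```

Emit:
jog_arm(
  increments=[
    [0.01, -0.054, 0, 0, 0, 0.065, 1],
    [0.007, -0.055, 0, 0, 0, 0.065, 1],
    [0, 0, 0, 0, 0, 0, 1],
    [0, 0, 0, 0, 0, 0, 1],
    [0, 0, 0, 0, 0, 0, 1],
  ],
)

```text
clock: 20.48
ee_pos: [551.5, -360.5, 90.7]
tool_rot: [0.329, -3.124, -0.001]
wrist_force: [-0.3, 0.7, -2.8]
width: 0.337
finger_force: 52.7
```

```bash
python3 - <<'E'
from h import *
s=status.state();print(s['ee_pos'],s['width'],s['finger_force'],s['wrist_force'])
plan([(557.5,-362,30,102.1),(557.5,-362,-21,102.1)])
E
```

```text
[ 551.45452749 -360.50063936   90.67955316] 0.33662845543726366 52.70447552204132 [-0.27536331  0.73357182 -2.81290545]
[-0.003, -0.001, 0.03, 0.0, 0.0, -0.001] [-0.003, -0.001, 0.03, 0.0, 0.0, -0.001] | n= 2 (557.5, -362, 30, 102.1)
[0.0, 0.0, 0.026, 0.0, 0.0, 0.0] [0.0, 0.0, 0.026, 0.0, 0.0, 0.0] | n= 2 (557.5, -362, -21, 102.1)
```

Emit:
jog_arm(
  increments=[
    [-0.003, -0.001, 0.03, 0, 0, 0, 1],
    [-0.003, -0.001, 0.03, 0, 0, 0, 1],
    [0, 0, 0.03, 0, 0, 0, 1],
    [0, 0, 0.02, 0, 0, 0, 1],
    [0, 0, 0, 0, 0, 0, 1],
  ],
)

```text
clock: 21.1
ee_pos: [557.8, -361.7, -19.9]
tool_rot: [0.328, -3.124, -0.001]
wrist_force: [-1.0, 1.4, -2.6]
width: 0.338
finger_force: 53.9
```

Emit:
jog_arm(
  increments=[
    [0, 0, 0.001, 0, 0, 0, 1],
    [0, 0, 0.001, 0, 0, 0, 1],
    [0, 0, 0, 0, 0, 0, 1],
    [0, 0, 0, 0, 0, 0, 1],
    [0, 0, 0, 0, 0, 0, 1],
  ],
)

```text
clock: 21.72
ee_pos: [557.9, -362.7, -21.2]
tool_rot: [-0.326, 3.125, -0.0]
wrist_force: [0.7, 0.7, -3.2]
width: 0.339
finger_force: 53.9
```

Emit:
jog_arm(
  increments=[
    [0, 0, 0.001, 0, 0, 0, 1],
    [0, 0, 0.001, 0, 0, 0, 1],
    [0, 0, 0.001, 0, 0, 0, 1],
    [0, 0, 0, 0, 0, 0, 1],
    [0, 0, 0, 0, 0, 0, 1],
  ],
)

```text
clock: 22.35
ee_pos: [558.1, -362.8, -21.9]
tool_rot: [0.327, -3.124, -0.0]
wrist_force: [-5.4, 3.3, 9.3]
width: 0.34
finger_force: 55.6
```

Emit:
jog_arm(
  increments=[
    [0, 0, 0, 0, 0, 0, 0.2],
    [0, 0, 0, 0, 0, 0, -0.2],
    [0, 0, 0, 0, 0, 0, -0.2],
    [0, 0, -0.03, 0, 0, 0, -0.2],
    [0, 0, -0.06, 0, 0, 0, -0.2],
  ],
)

```text
clock: 22.98
ee_pos: [555.5, -360.8, 62.5]
tool_rot: [0.326, -3.119, -0.009]
wrist_force: [0.1, -0.6, -0.1]
width: 0.6
finger_force: 0.0
```

```bash
python3 - <<'E'
from h import *
s=status.state();print(s['ee_pos'])
c=shot('wrist'); g=cv2.cvtColor(c['img'],cv2.COLOR_RGB2HSV)
m=((g[...,2]>150)&(g[...,1]<40)).astype(np.uint8); m[:150]=0;m[300:]=0;m[:,:220]=0;m[:,340:]=0
m=cv2.morphologyEx(m,cv2.MORPH_OPEN,np.ones((5,5)))
cs,_=cv2.findContours(m,cv2.RETR_EXTERNAL,cv2.CHAIN_APPROX_NONE)
p=max(cs,key=cv2.contourArea).reshape(-1,2); print(p.min(0),p.max(0),cv2.minAreaRect(ray(c,p,37).astype(np.float32)))
# jar next: closing along board x (12.1deg); hover
plan([(531,74,130,102.1)],step=56)
E
```

```text
[ 555.50826331 -360.82656581   62.50566889]
[253 181] [297 250] ((553.9698486328125, -363.923828125), (50.529666900634766, 30.332887649536133), 12.117220878601074)
[-0.008, 0.054, -0.007, -0.001, 0.001, 0.0] [-0.008, 0.054, -0.007, -0.001, 0.001, 0.0] [-0.008, 0.054, -0.007, -0.001, 0.001, 0.0] [-0.008, 0.054, -0.007, -0.001, 0.001, 0.0] [-0.008, 0.054, -0.007, -0.001, 0.001, 0.0] [-0.008, 0.054, -0.007, -0.001, 0.001, 0.0] [-0.008, 0.054, -0.007, -0.001, 0.001, 0.0] [-0.008, 0.054, -0.007, -0.001, 0.001, 0.0] | n= 8 (531, 74, 130, 102.1)
```

```bash
python3 - <<'E'
from h import *
plan([(531,74,130,12.1)],step=56)
E
```

```text
[-0.006, 0.044, -0.006, 0.0, 0.001, 0.157] [0.001, 0.044, -0.006, 0.0, 0.001, 0.157] [0.008, 0.043, -0.006, 0.0, 0.001, 0.157] [0.014, 0.042, -0.006, 0.0, 0.001, 0.157] [0.021, 0.039, -0.006, 0.0, 0.001, 0.157] [0.026, 0.035, -0.006, 0.0, 0.001, 0.157] [0.032, 0.031, -0.006, 0.0, 0.001, 0.157] [0.036, 0.025, -0.006, 0.0, 0.001, 0.157] [0.04, 0.019, -0.006, 0.0, 0.001, 0.157] [0.042, 0.013, -0.006, 0.0, 0.001, 0.157] | n= 10 (531, 74, 130, 12.1)
```

Emit:
jog_arm(
  increments=[
    [-0.006, 0.044, -0.006, 0, 0, 0.157, -1],
    [0.001, 0.044, -0.006, 0, 0, 0.157, -1],
    [0.008, 0.043, -0.006, 0, 0, 0.157, -1],
    [0.014, 0.042, -0.006, 0, 0, 0.157, -1],
    [0.021, 0.039, -0.006, 0, 0, 0.157, -1],
  ],
)

```text
clock: 23.65
ee_pos: [542.1, -141.2, 95.9]
tool_rot: [0.901, 3.009, 0.0]
wrist_force: [0.9, 0.1, -0.4]
width: 0.997
finger_force: 0.0
```

Emit:
jog_arm(
  increments=[
    [0.026, 0.035, -0.006, 0, 0, 0.157, -1],
    [0.032, 0.031, -0.006, 0, 0, 0.157, -1],
    [0.036, 0.025, -0.006, 0, 0, 0.157, -1],
    [0.04, 0.019, -0.006, 0, 0, 0.157, -1],
    [0.042, 0.013, -0.006, 0, 0, 0.157, -1],
  ],
)

```text
clock: 24.28
ee_pos: [526.8, 78.6, 126.0]
tool_rot: [1.984, 2.435, 0.001]
wrist_force: [0.2, -0.2, -0.3]
width: 0.997
finger_force: 0.0
```

```bash
python3 - <<'E'
from h import *
shot('wrist');shot('wrist');c=shot('wrist','p3.png')
s=status.state();print(s['ee_pos'],s['tool_rot'])
T=Rm(c).T
print(cv2.projectPoints(np.array([[531,74,70.],[457,9,16]]),cv2.Rodrigues(T)[0],-T@np.array(c['position']),np.array(c['mtx']),np.array(c['distortion']))[0].reshape(-1,2))
E
```

```text
[527.02325648  78.68642174 126.17326651] [1.97169559e+00 2.44443911e+00 1.17297468e-03]
[[281.76687646 216.32757648]
 [196.42779763 245.84170701]]
```

View pics/p3.png

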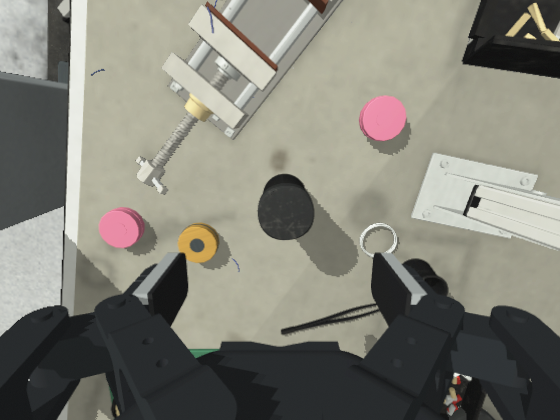

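```bash
python3 - <<'E'
from h import *
c=shot('wrist'); g=cv2.cvtColor(c['img'],cv2.COLOR_RGB2HSV)
print('lid edges',ray(c,[(258,211),(314,211),(286,240),(286,212)],70).round(1))
m=cv2.inRange(g,(10,110,90),(30,255,255)); m[:210]=0;m[275:]=0;m[:,:165]=0;m[:,230:]=0
m=cv2.morphologyEx(m,cv2.MORPH_CLOSE,np.ones((3,3)))
cs,_=cv2.findContours(m,cv2.RETR_EXTERNAL,cv2.CHAIN_APPROX_NONE)
p=max(cs,key=cv2.contourArea).reshape(-1,2); print(p.min(0),p.max(0),cv2.minAreaRect(ray(c,p,16).astype(np.float32)))
plan([(533,74,60,12.1),(533,74,-20,12.1)])
E
```

```text
lid edges [[511.3  72.7]
 [555.2  82.2]
 [538.6  53.2]
 [533.4  76.6]]
[178 221] [218 260] ((457.6981506347656, 13.096294403076172), (43.6485595703125, 38.9341926574707), 82.23759460449219)
[-0.002, 0.003, 0.033, 0.0, 0.0, 0.0] [-0.002, 0.003, 0.033, 0.0, 0.0, 0.0] | n= 2 (533, 74, 60, 12.1)
[0.0, 0.0, 0.04, 0.0, 0.0, 0.0] [0.0, 0.0, 0.04, 0.0, 0.0, 0.0] | n= 2 (533, 74, -20, 12.1)
```

```bash
python3 - <<'E'
from h import *
plan([(533.4,77,60,12.1),(533.4,77,-20,12.1)])
E
```

```text
[-0.001, 0.003, 0.033, 0.0, 0.0, 0.0] [-0.001, 0.003, 0.033, 0.0, 0.0, 0.0] | n= 2 (533.4, 77, 60, 12.1)
[0.0, 0.0, 0.04, 0.0, 0.0, 0.0] [0.0, 0.0, 0.04, 0.0, 0.0, 0.0] | n= 2 (533.4, 77, -20, 12.1)
```

Emit:
jog_arm(
  increments=[
    [-0.001, 0.003, 0.033, 0, 0, 0, -1],
    [-0.001, 0.003, 0.033, 0, 0, 0, -1],
    [0, 0, 0.04, 0, 0, 0, -1],
    [0, 0, 0.04, 0, 0, 0, -1],
    [0, 0, 0, 0, 0, 0, -0.3],
  ],
  squeeze=30,
)

```text
clock: 25.1
ee_pos: [529.5, 75.0, -24.1]
tool_rot: [-1.975, -2.435, 0.009]
wrist_force: [0.1, -0.3, -0.4]
width: 0.813
finger_force: 0.0
```

Emit:
jog_arm(
  increments=[
    [0, 0, 0, 0, 0, 0, 1],
    [0, 0, 0, 0, 0, 0, 1],
    [0, 0, 0, 0, 0, 0, 1],
    [0, 0, 0, 0, 0, 0, 1],
    [0, 0, 0, 0, 0, 0, 1],
  ],
)

```text
clock: 25.72
ee_pos: [534.7, 76.5, -18.4]
tool_rot: [1.976, 2.439, 0.003]
wrist_force: [-0.6, -1.8, 6.0]
width: 0.534
finger_force: 29.9
```

```bash
python3 - <<'E'
from h import *
s=status.state();print(s['ee_pos'],s['width'],s['finger_force'])
plan([(533.4,77,120,12.1),(445.5,-283.4,120,12.1)],step=56)
E
```

```text
[534.72867028  76.50819205 -18.43906989] 0.5335859964614494 29.860777258872986
[0.0, 0.0, -0.046, 0.001, 0.0, -0.001] [0.0, 0.0, -0.046, 0.001, 0.0, -0.001] [0.0, 0.0, -0.046, 0.001, 0.0, -0.001] | n= 3 (533.4, 77, 120, 12.1)
[-0.048, -0.023, 0.0, 0.0, 0.0, 0.0] [-0.048, -0.023, 0.0, 0.0, 0.0, 0.0] [-0.048, -0.023, 0.0, 0.0, 0.0, 0.0] [-0.048, -0.023, 0.0, 0.0, 0.0, 0.0] [-0.048, -0.023, 0.0, 0.0, 0.0, 0.0] [-0.048, -0.023, 0.0, 0.0, 0.0, 0.0] [-0.048, -0.023, 0.0, 0.0, 0.0, 0.0] | n= 7 (445.5, -283.4, 120, 12.1)
```

Emit:
jog_arm(
  increments=[
    [0, 0, -0.04, 0, 0, 0, 1],
    [0, 0, -0.05, 0, 0, 0, 1],
    [0, 0, -0.048, 0, 0, 0, 1],
    [-0.048, -0.023, 0, 0, 0, 0, 1],
    [-0.048, -0.023, 0, 0, 0, 0, 1],
  ],
)

```text
clock: 26.35
ee_pos: [507.9, -27.6, 118.5]
tool_rot: [1.974, 2.442, 0.001]
wrist_force: [0.0, -1.2, -1.5]
width: 0.534
finger_force: 31.6
```

Emit:
jog_arm(
  increments=[
    [-0.048, -0.023, 0, 0, 0, 0, 1],
    [-0.048, -0.023, 0, 0, 0, 0, 1],
    [-0.048, -0.023, 0, 0, 0, 0, 1],
    [-0.048, -0.023, 0, 0, 0, 0, 1],
    [-0.048, -0.023, 0, 0, 0, 0, 1],
  ],
)

```text
clock: 26.98
ee_pos: [444.4, -286.8, 117.4]
tool_rot: [-1.977, -2.441, -0.0]
wrist_force: [1.7, -0.3, -0.7]
width: 0.533
finger_force: 31.6
```

Emit:
jog_arm(
  increments=[
    [0, 0, 0, 0, 0, 0, 1],
    [0, 0, 0, 0, 0, 0, 1],
    [0, 0, 0, 0, 0, 0, 1],
    [0, 0, 0, 0, 0, 0, 1],
    [0, 0, 0, 0, 0, 0, 1],
  ],
)

```text
clock: 27.6
ee_pos: [445.6, -284.9, 117.8]
tool_rot: [1.976, 2.442, 0.0]
wrist_force: [0.3, 0.1, -1.1]
width: 0.537
finger_force: 31.6
```

```bash
python3 - <<'E'
from h import *
s=status.state();print(s['ee_pos'],s['width'],s['finger_force'],s['tool_rot'])
plan([(446,-283.2,40,12.1),(446,-283.2,-10,12.1)])
E
```

```text
[ 445.61270763 -284.92299275  117.76200711] 0.5369588000426623 31.57076597213745 [1.97604226e+00 2.44220834e+00 2.09614029e-05]
[0.001, 0.0, 0.039, 0.0, 0.0, 0.0] [0.001, 0.0, 0.039, 0.0, 0.0, 0.0] | n= 2 (446, -283.2, 40, 12.1)
[0.0, 0.0, 0.05, 0.0, 0.0, 0.0] | n= 1 (446, -283.2, -10, 12.1)
```

Emit:
jog_arm(
  increments=[
    [0.001, 0, 0.039, 0, 0, 0, 1],
    [0.001, 0, 0.039, 0, 0, 0, 1],
    [0, 0, 0.03, 0, 0, 0, 1],
    [0, 0, 0.02, 0, 0, 0, 1],
    [0, 0, 0, 0, 0, 0, 1],
  ],
)

```text
clock: 28.22
ee_pos: [444.0, -282.6, -11.8]
tool_rot: [-1.975, -2.439, 0.0]
wrist_force: [0.8, 0.6, -0.1]
width: 0.516
finger_force: 44.8
```

Emit:
jog_arm(
  increments=[
    [0, 0, 0.001, 0, 0, 0, 1],
    [0, 0, 0.001, 0, 0, 0, 1],
    [0, 0, 0, 0, 0, 0, 1],
    [0, 0, 0, 0, 0, 0, 1],
    [0, 0, 0, 0, 0, 0, 1],
  ],
)

```text
clock: 28.85
ee_pos: [445.0, -283.7, -12.1]
tool_rot: [1.977, 2.441, 0.0]
wrist_force: [-0.2, -0.0, -1.5]
width: 0.512
finger_force: 46.7
```

Emit:
jog_arm(
  increments=[
    [0, 0, 0.001, 0, 0, 0, 1],
    [0, 0, 0.001, 0, 0, 0, 1],
    [0, 0, 0, 0, 0, 0, 1],
    [0, 0, 0, 0, 0, 0, 1],
    [0, 0, 0, 0, 0, 0, 1],
  ],
)

```text
clock: 29.48
ee_pos: [445.0, -283.8, -14.2]
tool_rot: [1.977, 2.441, -0.0]
wrist_force: [0.1, 0.2, 1.1]
width: 0.514
finger_force: 46.7
```

Emit:
jog_arm(
  increments=[
    [0, 0, 0, 0, 0, 0, -0.2],
    [0, 0, 0, 0, 0, 0, -0.6],
    [0, 0, 0, 0, 0, 0, -0.7],
    [0, 0, -0.03, 0, 0, 0, -0.7],
    [0, 0, -0.06, 0, 0, 0, -0.7],
  ],
)

```text
clock: 30.1
ee_pos: [442.7, -281.9, 73.6]
tool_rot: [-1.973, -2.435, 0.0]
wrist_force: [0.9, -0.9, -0.1]
width: 0.847
finger_force: 0.0
```

Emit:
jog_arm(
  increments=[
    [0, 0, -0.05, 0, 0, 0, -0.7],
    [0.05, 0, 0, 0, 0, 0, -0.7],
    [0.05, 0, 0, 0, 0, 0, -0.7],
    [0, 0, 0, 0, 0, 0, -0.7],
    [0, 0, 0, 0, 0, 0, -0.7],
  ],
)

```text
clock: 30.72
ee_pos: [424.4, -186.0, 126.0]
tool_rot: [1.976, 2.441, -0.0]
wrist_force: [-1.2, -0.1, -0.5]
width: 0.848
finger_force: 0.0
```

```bash
python3 - <<'E'
from h import *
s=status.state();print(s['ee_pos'])
c=shot('top');w=shot('wrist')
cv2.imwrite('pics/p4.png',np.hstack([cv2.resize(c['img'][180:290,325:475],(400,293),interpolation=cv2.INTER_CUBIC),cv2.resize(w['img'],(390,293))])[:,:,::-1])
plan([(457.5,10.5,80,12.1),(457.5,10.5,30,12.1)],step=56)
E
```

```text
[ 424.42293912 -186.03671397  125.98772373]
[0.047, 0.018, 0.011, 0.0, 0.0, -0.001] [0.047, 0.018, 0.011, 0.0, 0.0, -0.001] [0.046, 0.018, 0.011, 0.0, 0.0, -0.001] [0.046, 0.018, 0.011, 0.0, 0.0, -0.001] | n= 4 (457.5, 10.5, 80, 12.1)
[0.0, 0.0, 0.05, 0.0, 0.0, 0.0] | n= 1 (457.5, 10.5, 30, 12.1)
```

View pics/p4.png

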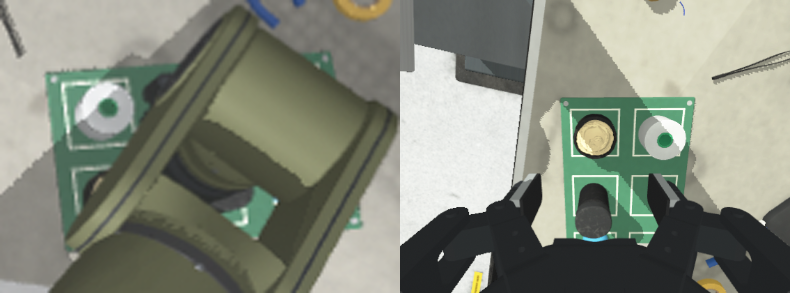

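```bash
python3 - <<'E'
from h import *
plan([(457.5,10.5,100,102.1),(457.5,10.5,0,102.1),(457.5,10.5,-34,102.1)],step=56)
E
```

```text
[0.019, 0.007, 0.003, 0.0, 0.0, -0.157] [0.017, 0.01, 0.003, 0.0, 0.0, -0.157] [0.015, 0.013, 0.003, 0.0, 0.0, -0.157] [0.013, 0.015, 0.003, 0.0, 0.0, -0.157] [0.011, 0.017, 0.003, 0.0, 0.0, -0.157] [0.008, 0.018, 0.003, 0.0, 0.0, -0.157] [0.005, 0.019, 0.003, 0.0, 0.0, -0.157] [0.002, 0.02, 0.003, 0.0, 0.0, -0.157] [-0.001, 0.02, 0.003, 0.0, 0.0, -0.157] [-0.004, 0.02, 0.003, 0.0, 0.0, -0.157] | n= 10 (457.5, 10.5, 100, 102.1)
[0.0, 0.0, 0.05, 0.0, 0.0, 0.0] [0.0, 0.0, 0.05, 0.0, 0.0, 0.0] | n= 2 (457.5, 10.5, 0, 102.1)
[0.0, 0.0, 0.034, 0.0, 0.0, 0.0] | n= 1 (457.5, 10.5, -34, 102.1)
```

Emit:
jog_arm(
  increments=[
    [0.019, 0.007, 0.003, 0, 0, -0.157, -0.7],
    [0.017, 0.01, 0.003, 0, 0, -0.157, -0.7],
    [0.015, 0.013, 0.003, 0, 0, -0.157, -0.7],
    [0.013, 0.015, 0.003, 0, 0, -0.157, -0.7],
    [0.011, 0.017, 0.003, 0, 0, -0.157, -0.7],
  ],
  squeeze=30,
)

```text
clock: 31.45
ee_pos: [441.3, -87.7, 110.6]
tool_rot: [-0.888, -3.013, 0.0]
wrist_force: [0.5, -0.3, 0.9]
width: 0.851
finger_force: 0.0
```

Emit:
jog_arm(
  increments=[
    [0.008, 0.018, 0.003, 0, 0, -0.157, -0.7],
    [0.005, 0.019, 0.003, 0, 0, -0.157, -0.7],
    [0.002, 0.02, 0.003, 0, 0, -0.157, -0.7],
    [-0.001, 0.02, 0.003, 0, 0, -0.157, -0.7],
    [-0.004, 0.02, 0.003, 0, 0, -0.157, -0.7],
  ],
)

```text
clock: 32.08
ee_pos: [457.1, 11.1, 95.6]
tool_rot: [0.332, -3.124, 0.0]
wrist_force: [-1.0, -0.9, -0.5]
width: 0.851
finger_force: 0.0
```

Emit:
jog_arm(
  increments=[
    [0, 0, 0, 0, 0, 0, -0.4],
    [0, 0, 0, 0, 0, 0, -0.4],
    [0, 0, 0, 0, 0, 0, -0.4],
    [0, 0, 0, 0, 0, 0, -0.4],
    [0, 0, 0, 0, 0, 0, -0.4],
  ],
)

```text
clock: 32.7
ee_pos: [456.5, 11.0, 95.8]
tool_rot: [-0.325, 3.125, -0.0]
wrist_force: [-0.2, -0.4, 0.7]
width: 0.703
finger_force: 0.0
```

```bash
python3 - <<'E'
from h import *
c=shot('wrist'); g=cv2.cvtColor(c['img'],cv2.COLOR_RGB2HSV)
print(status.state()['ee_pos'])
m=cv2.inRange(g,(10,110,90),(30,255,255)); m[:120]=0;m[275:]=0;m[:,:200]=0;m[:,360:]=0
m=cv2.morphologyEx(m,cv2.MORPH_CLOSE,np.ones((3,3)))
cs,_=cv2.findContours(m,cv2.RETR_EXTERNAL,cv2.CHAIN_APPROX_NONE)
p=max(cs,key=cv2.contourArea).reshape(-1,2); print(p.min(0),p.max(0),cv2.minAreaRect(ray(c,p,16).astype(np.float32)))
# hole
k=((g[...,2]<90)|(g[...,1]<100)).astype(np.uint8); x0,y0=p.min(0);x1,y1=p.max(0);cx,cy=(x0+x1)//2,(y0+y1)//2
sub=k[cy-12:cy+13,cx-12:cx+13]; yy,xx=np.nonzero(sub); print('hole',ray(c,[(cx-12+xx.mean(),cy-12+yy.mean())],16),len(xx))
plan([(457.5,10.5,20,102.1),(457.5,10.5,-34,102.1)],step=56)
E
```

```text
[456.44497126  11.12753937  95.81086345]
[256 177] [300 222] ((456.4669189453125, 9.79996109008789), (39.24833679199219, 39.021244049072266), 38.627567291259766)
hole [[457.31850498  10.02724367]] 218
[0.0, 0.0, 0.038, 0.0, 0.0, -0.002] [0.0, 0.0, 0.038, 0.0, 0.0, -0.002] | n= 2 (457.5, 10.5, 20, 102.1)
[0.0, 0.0, 0.054, 0.0, 0.0, 0.0] | n= 1 (457.5, 10.5, -34, 102.1)
```

Disc at (457, 10); descend, then close.

Emit:
jog_arm(
  increments=[
    [0, -0.001, 0.05, 0, 0, 0, -0.4],
    [0, 0, 0.05, 0, 0, 0, -0.4],
    [0, 0, 0.02, 0, 0, 0, -0.4],
    [0, 0, 0.01, 0, 0, 0, -0.4],
    [0, 0, 0, 0, 0, 0, -0.4],
  ],
)

```text
clock: 33.38
ee_pos: [456.6, 10.3, -34.3]
tool_rot: [0.326, -3.124, -0.0]
wrist_force: [-0.3, -0.1, -0.6]
width: 0.702
finger_force: 0.0
```

Emit:
jog_arm(
  increments=[
    [0, 0, 0, 0, 0, 0, 0.2],
    [0, 0, 0, 0, 0, 0, 1],
    [0, 0, 0, 0, 0, 0, 1],
    [0, 0, 0, 0, 0, 0, 1],
    [0, 0, 0, 0, 0, 0, 1],
  ],
)

```text
clock: 34.0
ee_pos: [458.2, 10.2, -32.7]
tool_rot: [-0.326, 3.122, -0.001]
wrist_force: [-1.2, -0.5, 7.2]
width: 0.447
finger_force: 30.4
```

```bash
python3 - <<'E'
from h import *
s=status.state();print(s['ee_pos'],s['width'],s['finger_force'],s['wrist_force'])
plan([(457.5,10.5,70,102.1),(554.2,-363.2,70,102.1)],step=56)
E
```

```text
[458.17207544  10.2320828  -32.65407416] 0.44727775965086675 30.393235087394714 [-1.19263484 -0.54694067  7.1682218 ]
[0.0, 0.0, -0.051, 0.0, 0.001, -0.002] [0.0, 0.0, -0.051, 0.0, 0.001, -0.002] | n= 2 (457.5, 10.5, 70, 102.1)
[-0.002, -0.055, 0.0, 0.0, 0.0, 0.0] [-0.002, -0.055, 0.0, 0.0, 0.0, 0.0] [-0.002, -0.055, 0.0, 0.0, 0.0, 0.0] [-0.002, -0.055, 0.0, 0.0, 0.0, 0.0] [-0.002, -0.055, 0.0, 0.0, 0.0, 0.0] [-0.002, -0.055, 0.0, 0.0, 0.0, 0.0] [-0.002, -0.055, 0.0, 0.0, 0.0, 0.0] | n= 7 (554.2, -363.2, 70, 102.1)
```

Emit:
jog_arm(
  increments=[
    [0, 0, -0.03, 0, 0, 0, 1],
    [0, 0, -0.05, 0, 0, 0, 1],
    [0, 0, -0.03, 0, 0, 0, 1],
    [-0.002, -0.055, 0, 0, 0, 0, 1],
    [-0.002, -0.055, 0, 0, 0, 0, 1],
  ],
)

```text
clock: 34.62
ee_pos: [484.0, -97.4, 76.7]
tool_rot: [-0.329, 3.122, -0.002]
wrist_force: [0.8, 0.6, -1.4]
width: 0.448
finger_force: 30.7
```

Emit:
jog_arm(
  increments=[
    [-0.002, -0.055, 0, 0, 0, 0, 1],
    [-0.002, -0.055, 0, 0, 0, 0, 1],
    [-0.002, -0.055, 0, 0, 0, 0, 1],
    [-0.002, -0.055, 0, 0, 0, 0, 1],
    [-0.002, -0.055, 0, 0, 0, 0, 1],
  ],
)

```text
clock: 35.25
ee_pos: [549.9, -365.2, 75.5]
tool_rot: [0.326, -3.125, -0.0]
wrist_force: [0.7, -0.1, -0.6]
width: 0.451
finger_force: 30.7
```

Emit:
jog_arm(
  increments=[
    [0, 0, 0, 0, 0, 0, 1],
    [0, 0, 0, 0, 0, 0, 1],
    [0, 0, 0, 0, 0, 0, 1],
    [0, 0, 0, 0, 0, 0, 1],
    [0, 0, 0, 0, 0, 0, 1],
  ],
)

```text
clock: 35.88
ee_pos: [550.0, -362.7, 76.0]
tool_rot: [-0.328, 3.124, -0.0]
wrist_force: [-0.1, 0.3, -0.5]
width: 0.447
finger_force: 30.7
```

```bash
python3 - <<'E'
from h import *
s=status.state();print(s['ee_pos'],s['width'],s['finger_force'])
plan([(555.3,-363,40,102.1),(555.3,-363,8,102.1)],step=56)
E
```

```text
[ 549.99781206 -362.73730612   75.97396643] 0.44735596077608836 30.739830136299133
[-0.005, -0.001, 0.036, 0.0, 0.0, -0.002] | n= 1 (555.3, -363, 40, 102.1)
[0.0, 0.0, 0.032, 0.0, 0.0, 0.0] | n= 1 (555.3, -363, 8, 102.1)
```

Emit:
jog_arm(
  increments=[
    [-0.005, -0.001, 0.036, 0, 0, 0, 1],
    [0, 0, 0.025, 0, 0, 0, 1],
    [0, 0, 0.008, 0, 0, 0, 1],
    [0, 0, 0, 0, 0, 0, 1],
    [0, 0, 0, 0, 0, 0, 1],
  ],
)

```text
clock: 36.5
ee_pos: [556.0, -364.1, 8.4]
tool_rot: [-0.326, 3.123, -0.003]
wrist_force: [-0.9, -1.0, 0.0]
width: 0.45
finger_force: 30.8
```

Emit:
jog_arm(
  increments=[
    [0, 0, 0.001, 0, 0, 0, 1],
    [0, 0, 0.001, 0, 0, 0, 1],
    [0, 0, 0, 0, 0, 0, 1],
    [0, 0, 0, 0, 0, 0, 1],
    [0, 0, 0, 0, 0, 0, 1],
  ],
)

```text
clock: 37.12
ee_pos: [555.0, -363.4, 4.7]
tool_rot: [-0.326, 3.125, -0.0]
wrist_force: [0.1, -0.1, -0.5]
width: 0.447
finger_force: 30.8
```

Emit:
jog_arm(
  increments=[
    [0, 0, 0.001, 0, 0, 0, 1],
    [0, 0, 0, 0, 0, 0, 1],
    [0, 0, 0, 0, 0, 0, 0.9],
    [0, 0, 0, 0, 0, 0, -0.1],
    [0, 0, 0, 0, 0, 0, -0.4],
  ],
)

```text
clock: 37.75
ee_pos: [555.2, -363.6, 4.0]
tool_rot: [-0.326, 3.124, -0.001]
wrist_force: [-0.4, -0.4, 0.0]
width: 0.698
finger_force: 0.0
```

Emit:
jog_arm(
  increments=[
    [0, 0, 0, 0, 0, 0, -0.4],
    [0, 0, 0, 0, 0, 0, -0.4],
    [0, 0, -0.04, 0, 0, 0, -0.4],
    [0, 0, -0.06, 0, 0, 0, -0.4],
    [0, 0.05, -0.05, 0, 0, 0, -0.4],
  ],
)

```text
clock: 38.38
ee_pos: [546.8, -322.2, 151.3]
tool_rot: [-0.322, 3.122, -0.005]
wrist_force: [0.0, -0.3, 1.0]
width: 0.7
finger_force: 0.0
```

Emit:
jog_arm(
  increments=[
    [0, 0.055, 0, 0, 0, 0, -0.4],
    [0, 0.055, 0, 0, 0, 0, -0.4],
    [0, 0.055, 0, 0, 0, 0, -0.4],
    [0, 0.055, 0, 0, 0, 0, -0.4],
    [0, 0.055, 0, 0, 0, 0, -0.4],
  ],
)

```text
clock: 39.0
ee_pos: [488.5, -49.5, 148.2]
tool_rot: [-0.326, 3.124, -0.0]
wrist_force: [0.0, 0.6, -0.5]
width: 0.698
finger_force: 0.0
```

Emit:
jog_arm(
  increments=[
    [0, 0.055, 0, 0, 0, 0, -0.4],
    [0, 0.055, 0, 0, 0, 0, -0.4],
    [0, 0.055, 0, 0, 0, 0, -0.4],
    [0, 0.055, 0, 0, 0, 0, -0.4],
    [0, 0, 0, 0, 0, 0, -0.4],
  ],
)

```text
clock: 39.62
ee_pos: [442.6, 167.0, 148.1]
tool_rot: [-0.335, 3.123, 0.001]
wrist_force: [0.7, -0.9, 0.1]
width: 0.699
finger_force: 0.0
```

```bash
python3 - <<'E'
from h import *
print(status.state()['ee_pos'])
c=shot('top'); im=c['img']; hsv=cv2.cvtColor(im,cv2.COLOR_RGB2HSV)
cv2.imwrite('pics/p5.png',cv2.resize(im[180:290,325:475],(750,550),interpolation=cv2.INTER_CUBIC)[:,:,::-1])
T=Rm(c).T
P=np.array([[512.5,-166.8,46],[554.5,-362.4,53],[445.5,-283.4,76.]])
px=cv2.projectPoints(P,cv2.Rodrigues(T)[0],-T@np.array(c['position']),np.array(c['mtx']),np.array(c['distortion']))[0].reshape(-1,2)
print('ideal top centres px',px.round(1),'in crop',((px-[325,180])*5).round())
def cen(lo,hi,n,i,z,h=12):
    x,y=px[i].astype(int); m=cv2.inRange(hsv,lo,hi)[y-h:y+h,x-h:x+h]; m=cv2.morphologyEx(m,cv2.MORPH_CLOSE,np.ones((5,5)))
    cs,_=cv2.findContours(m,cv2.RETR_EXTERNAL,cv2.CHAIN_APPROX_NONE); p=max(cs,key=cv2.contourArea).reshape(-1,2)+[x-h,y-h]
    r=cv2.minAreaRect(ray(c,p,z).astype(np.float32)); print(n,r, (np.array(r[0])-P[i,:2]).round(1))
cen((10,90,90),(30,255,255),'disc',1,53)
cen((60,80,20),(80,255,220),'hub',0,46,7)
cen((0,0,0),(180,255,60),'jar',2,76)
E
```

```text
[442.56869618 167.02989904 148.11088961]
ideal top centres px [[364.5 219.4]
 [440.5 213.1]
 [410.9 248.5]] in crop [[197. 197.]
 [578. 165.]
 [429. 342.]]
disc ((551.9111328125, -361.1234130859375), (36.075313568115234, 43.1620979309082), 51.283470153808594) [-2.6  1.3]
hub ((512.7298583984375, -170.7294158935547), (13.603352546691895, 21.488643646240234), 7.669293403625488) [ 0.2 -3.9]
jar ((440.71905517578125, -275.88836669921875), (45.86188888549805, 52.39878463745117), 7.763064384460449) [-4.8  7.5]
```

View pics/p5.png

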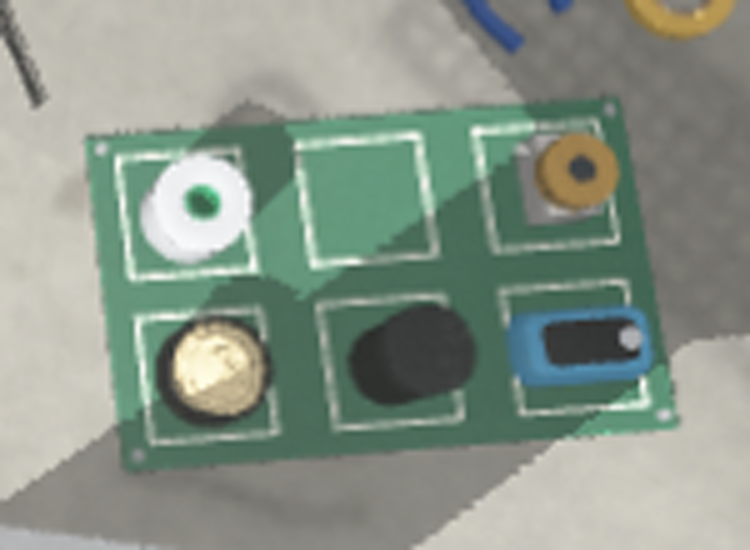

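```bash
python3 -c "
from h import *
print(order.hand_in())"
```

```text
the job is handed in; nothing more can be done
None
```

The kit is set out on the board and the job is handed in at about 40 s, well inside the 112 s limit. The final top picture puts the reel, jar and disc within about 5 mm of their targets, and the block measured within 2 mm when set down. The flux pen and screwdriver were never touched. My first grasp at the reel closed above it because the reported tool point lies about 37 mm beyond the real fingertips; I corrected for that from then on. The hand-in call returned no verdict.

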